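# Touch off the two marks of a disk on a slide table

## Task

Swing the hinged strap down over the disk until it rests in its catch; then slide the carrier by its grip post until the ring mark stands centrally under the fixed pointer and press the pointer's plunger down gently, by feel, until the pin presses lightly on the mark for a moment; let it spring up and do the same at the plus mark. Let the pin touch the disk nowhere but on the marks, leave the strap shut, the plunger up and the carrier standing at the plus mark, and leave the other things on the table where they are.

Things in the scene. Friction and masses are not known exactly. Their poses are not given: they have to be found in the camera images.
- stand: The probe stand, fixed to the table: a grey base plate 150 (its x) x 310 (its y) x 12 mm carrying the x-y slides; a 36 x 30 mm aluminium column at its +y end (y = 142, up to z = 130) holds a 22 mm wide arm (z 110 to 130) to a round guide head, 30 mm diameter, z 106 to 132. Origin on the table exactly below the pointer axis; x and y are the slide directions, z up
- plunger: Pointer plunger: black cap 26 mm wide on a 12 mm rod; moves only straight down. Origin: cap's top centre, 176 mm above the table when up. Return spring 2 N, 5.4 N at the 34 mm stop. Its brass pin, set to another length at each start, meets the disk after 11 to 26 mm travel, then gives 1 mm per 6 N. About 8 N in all on the cap is right (2 to 6 N on the disk); over 12 N on the disk is too hard
- disk: A flat 2.5 inch hard disk, 70 (x) x 100 (y) x 8.5 mm, fixed in the nest of the carrier; its top is 64.5 mm above the table. Origin: centre of its underside; axes as the stand's
- ring_mark (a point): Centre of the dark ring mark (outer diameter 15 mm) on the disk's top, 22 mm from the disk's centre line on the stand's +x side; anywhere within 34 mm of the disk's middle along y, fixed during a run
- plus_mark (a point): Centre of the dark plus-shaped mark (17 mm across) on the disk's top, 22 mm from the disk's centre line on the stand's -x side; anywhere within 34 mm of the disk's middle along y, fixed during a run
- post_top (a point): Centre of the top of the carrier's upright black grip post, diameter 24 mm, top 115 mm above the table, free to grip from the top down to 80 mm above the table; stands 117 mm from the disk's centre towards the stand's -y. The whole carrier, disk and strap move with it
- saddle (a joint): Position of the carrier along the stand's x (m), -0.045 to 0.045; at 0 the disk's centre line is below the pointer. Friction slide, about 1.5 N, stays where it is left
- carrier (a joint): Position of the carrier along the stand's y (m), -0.045 to 0.045; at 0 the disk's middle is below the pointer. Friction slide, about 1.5 N, stays where it is left
- strap (a joint): Angle of the steel hold-down strap (rad): 0 shut, lying level along the disk's middle line in its catch; about 1.57 upright; up to 1.9. The stiff hinge holds it at any angle (about 0.065 N m)
- strap_hinge (a point): Middle of the strap's hinge axis, which runs along the stand's x, at the +y end of the carrier (62 mm from the disk's centre), 68 mm above the table
- strap_tip (a point): Free end of the strap, 133 mm from the hinge. The strap is 14 mm wide and 5 mm thick (this point and the hinge lie in mid thickness), with a 6 mm lip at the tip; shut, it points to the stand's -y, its tip between two low cheeks (12 mm either side, their tops level with the strap), its top 70.5 mm above the table
- heatsink: Bystander: finned heat sink 58 x 62 x 30 mm beside the stand's column; origin under its centre
- plug: Bystander: flat beige connector 58 x 52 x 17 mm beside the grip post's end of the stand; origin under its centre

How it is judged:
On the way, in this order (a step that is already met when the one before it is completed fails the run):
1. the strap is shut in its catch (value of joint strap below 0.05 rad), for 0.2 s.
2. the pin presses on the ring mark (horizontal distance between ring_mark and plunger below 0.004 m and contact force between plunger and disk above 1.5 N and value of joint strap below 0.05 rad), for 0.2 s.
3. the pin presses on the plus mark (horizontal distance between plus_mark and plunger below 0.004 m and contact force between plunger and disk above 1.5 N and value of joint strap below 0.05 rad), for 0.2 s.
At the end, for the whole second after the job is handed in: The strap is shut (within 0.05 rad), the plus mark stands within 4 mm of the pointer axis with the carrier at rest, and the plunger is up again (within 4 mm), its pin off the disk (value of joint strap below 0.05 rad and horizontal distance between plus_mark and plunger below 0.004 m and z of plunger in the frame of stand above 0.172 m and contact force between plunger and disk below 0.1 N and velocity of joint each of carrier, saddle below 0.01 m/s); the robot touches nothing.
It fails at once if the pin presses harder than 12 N on the disk (contact force between plunger and disk above 12 N).
It fails at once if the pin presses on the disk away from both marks (over 7 mm from their centres) (contact force between plunger and disk above 1 N and horizontal distance between each of ring_mark, plus_mark and plunger above 0.007 m).
It fails at once if a bystander is moved by more than 20 mm (distance of any of heatsink, plug from where it was at the start of the episode above 0.02 m).
It also fails if it takes over 72 s, if anything falls off the work surface, if the arm or the gripper's body presses on something with over 40 N, if the wrist force passes 120 N, or if a joint passes its speed limit or range.

## Robot

A 7-joint arm with a two-finger parallel gripper is mounted at the origin on a cart in front of the work surface, level with it; the furniture and walls round the work are solid. World frame = base frame: x ahead of the robot, y to its left, z up, the work surface at z = 0. Lengths are in m, angles in rad, forces in N, time in s.
With the tool pointing down it reaches from about 0.425 to 0.875 m from the base axis. Payload 4.7 kg.
Tool frame: the origin (TCP) lies between the finger pads; the fingertips stand 22 mm ahead of it and the grasp point (between the pads) lies 3 mm ahead of it; z points along the fingers, y is the line along which they close (so a half turn about z gives the same grasp; the last joint's range is limited). The gripper opens to 87 mm and grips with 3 to 60 N. Pads are 19 mm wide; open, the fingers measure 117 mm over their backs; the gripper's body (75 mm by 190 mm) begins 51 mm behind the grasp point.
Start: joints at [-1.16, 0.321, -0.07, 1.45, 0.023, 1.371, -0.057], TCP at [0.251, 0.6, 0.245] pointing down, gripper open.
Joint ranges: [-2.86, 2.86], [-0.3, 2.09], [-1.38, 1.24], [0.06, 2.45], [-1.56, 4.7], [0.09, 2.05], [-2.69, 2.69]. Speed limits (rad/s): [2.57, 2.57, 3.14, 3.14, 3.14, 3.14, 3.14].

## Interface

Orientations are given as a rotation vector (axis times angle).
In Python, from bench import ctrl gives the robot as it stands. The module is installed in compiled form; this text tells all that it offers.
- The arm moves only by the tool send_rows, never from a script. Its argument "motion" is a list of rows, each an object with "claw": the opening, from -1 (shut) to 1 (fully open); "slide": the shift along the tool's x, y, z in mm, a list of three; "delta_rot": the turn, a rotation vector about the tool's x, y, z in rad, a list of three. In form: [{"claw": claw, "slide": [x, y, z], "delta_rot": [ax, ay, az]}, ...]. A call has 1 to 5 rows; each row is the pose to reach, as a shift and turn from the pose commanded when the call began, along the tool's axes at that moment; what a row does not reach only later rows make up. A row lasts 1/10 s, in which the tool goes at most 50 mm and 8.59 degrees, less where a joint would pass 70% of its speed; a pose out of reach is approached as far as the arm can. A call with a gripper value outside its range is refused whole. The fingers move at their own pace and stop on an object; "grip_force" is the grip in N (left out, the last holds). Time passes only in rows, so rows that repeat a pose let the fingers close. It gives the time, the measured TCP pose, the force, the opening and the grip force at its end, in the units of the state.
- ctrl.get_state(): the state, without advancing time (a new reading comes with each control period).
- ctrl.get_image(name): name is "side" or "top" or "wrist"; returns a dict with "color" (480x640x3 uint8, blue, green, red), "fx", "fy", "cx", "cy" (pixels), "k1" (the pictures are not rectified: a ray, as slopes to the right and down, at radius r is drawn at 1 + k1 r^2 times it, then the intrinsics apply), "pose" (4x4, takes a point from camera to world coordinates). Camera axes: x right, y down, z forward; pixel columns grow to the right and rows downward; lengths in m; the calibration is good to about 2 mm. A picture is of the moment at which its call begins. There is no depth.
- ctrl.close_job(): hands the job in; it is judged then, once.
The state is a dict: "time": time; "joint_positions": joint angles; "qd": joint speeds; "joint_torque": joint torques, N m; "position": TCP position; "tool_rot": TCP orientation; "ft_force": force on the tool from outside, world axes, zero at the start; "torque": the same for the moment, N m; "grip_width": opening from 0.0 (shut) to 1.0 (fully open); "grip_force": force on a finger pad.
Only numpy, scipy, OpenCV 4.12 (cv2) and the standard library are available. Lean on these libraries where they do the work, as an engineer would, in place of code of your own. Each camera call takes 0.05 s, during which the arm holds its last target. There are 200 camera calls.

## Working session

There is one attempt and no reset: what is moved stays moved. The work goes in short steps, Python scripts to look and compute and a tool call to move; the robot and the scene stay as the last step left them, time stands still between calls to the robot, and variables do not carry over. Pictures are saved under pics/ and viewed, at most 10 in all, crops included, and the job is handed in when it is done.

Besides the shell and the picture viewer there is one more tool, called by a JSON object that holds its "name" and its "arguments", one argument or row to a line. send_rows: Moves the arm, as the interface text tells. Its arguments: {"type":"object","properties":{"motion":{"type":"array","items":{"type":"object","properties":{"claw":{"type":"number"},"slide":{"type":"array","items":{"type":"number"}},"delta_rot":{"type":"array","items":{"type":"number"}}}}},"grip_force":{"type":"number"}},"required":["motion"]}

```bash
mkdir -p pics; ls
python3 - <<'E'
from bench import ctrl
import cv2,numpy as np
s=ctrl.get_state();print({k:np.round(v,3) for k,v in s.items()})
for n in("top","side"):
    i=ctrl.get_image(n);cv2.imwrite(f"pics/{n}0.png",i["color"]);print(n,i["fx"],i["fy"],i["cx"],i["cy"],i["k1"]);print(np.round(i["pose"],3))
E
```

```text
pics
{'time': np.float64(0.0), 'joint_positions': array([-1.16 ,  0.322, -0.07 ,  1.452,  0.023,  1.371, -0.057]), 'qd': array([ 0.001, -0.003, -0.   , -0.001,  0.001,  0.002,  0.001]), 'joint_torque': array([-0.0000e+00, -4.9129e+01, -4.0400e-01, -3.1254e+01, -6.4000e-02,
        4.3000e-02,  0.0000e+00]), 'position': array([0.251, 0.599, 0.243]), 'tool_rot': array([-6.19e-01, -3.08e+00,  3.00e-03]), 'ft_force': array([-0.099, -0.186,  0.114]), 'torque': array([ 0.04 ,  0.002, -0.006]), 'grip_force': np.float64(0.0), 'grip_width': np.float64(1.001)}
top 441.68995353128173 441.68995353128173 313.6128506254941 232.59277613375744 0.024922115886261427
[[ 0.024 -0.994  0.104  0.367]
 [-1.    -0.025 -0.006 -0.074]
 [ 0.008 -0.104 -0.995  1.095]
 [ 0.     0.     0.     1.   ]]
side 581.3179866518976 581.3179866518976 322.9405071768813 236.47287614562444 -0.16933260438205494
[[ 0.881 -0.253  0.399 -0.053]
 [-0.472 -0.433  0.768 -1.072]
 [-0.021 -0.865 -0.501  0.759]
 [ 0.     0.     0.     1.   ]]
```

View pics/top0.png

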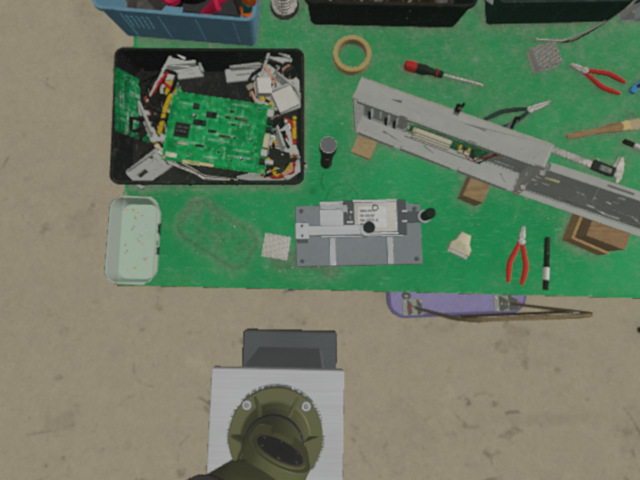

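View pics/side0.png

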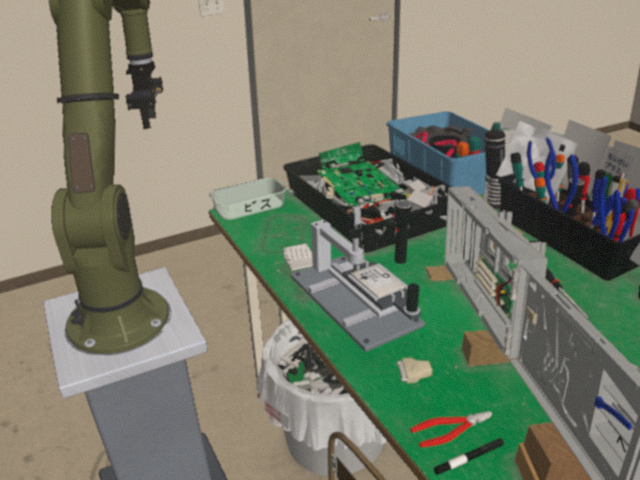

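The top view shows the stand at px (295–423, 205–266). The column is at left (world +y), the cap at (369,227), the ring mark near (375,207) and the post top near (428,214). The side view shows the same, with the post at (412,298).

```bash
cat > h.py <<'E'
from bench import ctrl
import cv2,numpy as np
def K(i): return np.array([[i["fx"],0,i["cx"]],[0,i["fy"],i["cy"]],[0,0,1.]])
def D(i): return np.array([i["k1"],0,0,0.])
def ray(i,px):
    u=cv2.undistortPoints(np.array([[px]],float),K(i),D(i))[0,0]
    P=i["pose"];return P[:3,3],P[:3,:3]@np.array([u[0],u[1],1.])
def onz(i,px,z):
    o,d=ray(i,px);return o+d*(z-o[2])/d[2]
def proj(i,p):
    T=np.linalg.inv(i["pose"]);q=T[:3,:3]@np.array(p,float)+T[:3,3]
    return cv2.projectPoints(q[None],np.zeros(3),np.zeros(3),K(i),D(i))[0][0,0]
def grab(n,k=1):
    ims=[ctrl.get_image(n) for _ in range(k)];i=ims[0]
    i["color"]=np.mean([a["color"] for a in ims],0).astype(np.uint8);return i
def crop(i,x0,y0,x1,y1,s,name):
    c=cv2.resize(i["color"][y0:y1,x0:x1],None,fx=s,fy=s,interpolation=cv2.INTER_CUBIC);cv2.imwrite(name,c)
E
python3 - <<'E'
from h import *
a=grab("top",4);b=grab("side",4)
A=cv2.resize(a["color"][185:285,285:445],None,fx=5,fy=5,interpolation=cv2.INTER_CUBIC)[:,:800]
cv2.imwrite("pics/topc.png",A)
crop(b,280,210,440,330,5,"pics/sidec.png")
np.save("a.npy",a,allow_pickle=True);np.save("b.npy",b,allow_pickle=True)
# base plate mask
h=cv2.cvtColor(a["color"],cv2.COLOR_BGR2HSV);m=((h[...,1]<60)&(h[...,2]>70)&(h[...,2]<140)).astype(np.uint8)
m[:190]=0;m[280:]=0;m[:,:285]=0;m[:,:][:,440:]=0
c=max(cv2.findContours(m,0,2)[0],key=cv2.contourArea);r=cv2.minAreaRect(c);print(r)
for p in cv2.boxPoints(r):print(p,onz(a,p,0.012))
E
```

```text
((362.13275146484375, 233.07273864746094), (65.45683288574219, 134.72894287109375), 87.7688217163086)
[293.54517 202.99173] [ 0.55241506 -0.02899647  0.012     ]
[428.172   197.74652] [ 0.57400782 -0.36315959  0.012     ]
[430.72034 263.15375] [ 0.41178698 -0.36892025  0.012     ]
[296.0935  268.39896] [ 0.39087448 -0.03986296  0.012     ]
```

View pics/topc.png

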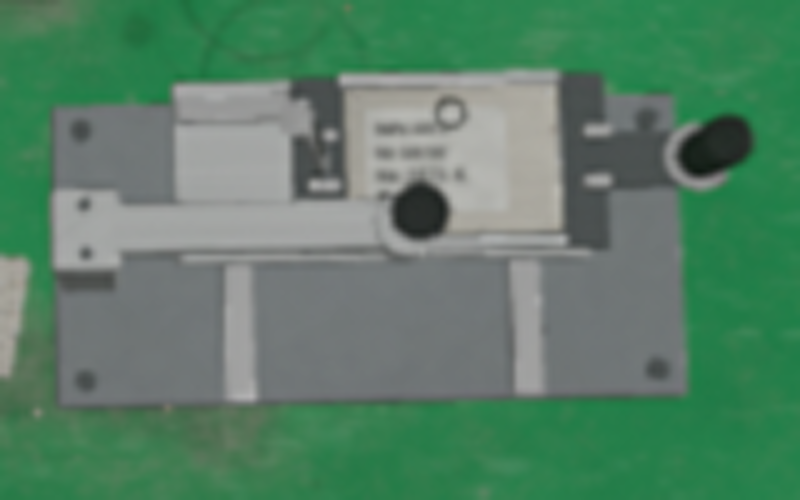

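View pics/sidec.png

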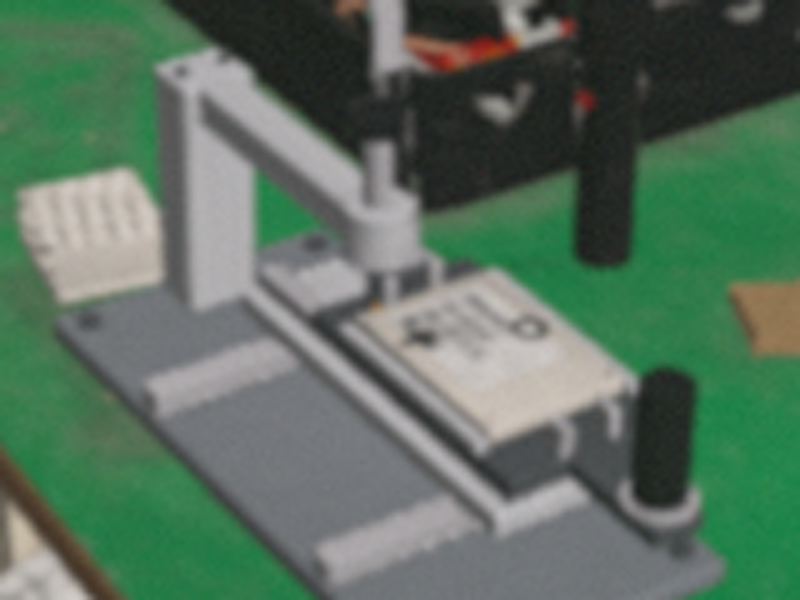

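The top crop shows the plate corners at crop px (53,108), (674,95), (688,396) and (58,407), the cap at (420,211) and the ring at (450,112). The strap leans back towards the column: the hinge is near (325,150) and the tip near (175,105). The side crop shows the plus at (418,338), the ring at (530,328) and the post top at (668,382).

```bash
cat >> h.py <<'E'
def tri(i,p,j,q):
    o1,d1=ray(i,p);o2,d2=ray(j,q)
    t=np.linalg.lstsq(np.c_[d1,-d2],o2-o1,rcond=None)[0]
    u,v=o1+d1*t[0],o2+d2*t[1];return (u+v)/2,np.linalg.norm(u-v)
E
python3 - <<'E'
from h import *
np.set_printoptions(precision=4,suppress=True)
a=np.load("a.npy",allow_pickle=True).item();b=np.load("b.npy",allow_pickle=True).item()
T=lambda x,y:((x+.0)/5+285-.4,y/5+185-.4);S=lambda x,y:(x/5+280-.4,y/5+210-.4)
C=[onz(a,T(*p),.012)for p in((53,108),(674,95),(688,396),(58,407))]
print("plate",C,[np.linalg.norm(C[k]-C[(k+1)%4])for k in range(4)])
print("cap",onz(a,T(420,211),.176), onz(b,S(380,100),.176))
ri=onz(a,T(450,112),.0645),onz(b,S(530,328),.0645);print("ring",ri)
print("plus",onz(b,S(418,338),.0645))
print("post",onz(a,T(732,132),.115),onz(b,S(668,382),.115),tri(a,T(732,132),b,S(668,382)))
D4=[onz(a,T(*p),.0645)for p in((343,86),(560,86),(560,232))];print("disk corners",D4)
print("hinge",onz(a,T(325,155),.068),"tip",onz(a,T(175,105),.194))
# dark top masks
for n,i,w in(("top",a,(355,212,385,240)),("topPost",a,(415,205,440,224))):
    g=cv2.cvtColor(i["color"],cv2.COLOR_BGR2GRAY);m=np.zeros_like(g);x0,y0,x1,y1=w
    m[y0:y1,x0:x1]=(g[y0:y1,x0:x1]<55)*255
    c=max(cv2.findContours(m,0,2)[0],key=cv2.contourArea);print(n,cv2.minEnclosingCircle(c),cv2.moments(c)["m10"]/cv2.moments(c)["m00"],cv2.moments(c)["m01"]/cv2.moments(c)["m00"],cv2.boundingRect(c))
E
```

```text
plate [array([ 0.5445, -0.0333,  0.012 ]), array([ 0.5587, -0.3414,  0.012 ]), array([ 0.4097, -0.3481,  0.012 ]), array([ 0.3967, -0.04  ,  0.012 ])] [np.float64(0.30838264346103345), np.float64(0.14920575782704038), np.float64(0.30840152763525436), np.float64(0.14789941431212228)]
cap [ 0.4778 -0.1945  0.176 ] [ 0.4838 -0.1865  0.176 ]
ring (array([ 0.5387, -0.2227,  0.0645]), array([ 0.5396, -0.2198,  0.0645]))
plus [ 0.4942 -0.2022  0.0645]
post [ 0.5243 -0.3419  0.115 ] [ 0.5219 -0.3399  0.115 ] (array([ 0.5228, -0.3409,  0.1158]), np.float64(0.002983497970033972))
disk corners [array([ 0.5498, -0.172 ,  0.0645]), array([ 0.5524, -0.2746,  0.0645]), array([ 0.483 , -0.2749,  0.0645])]
hinge [ 0.5162 -0.1637  0.068 ] tip [ 0.5171 -0.0905  0.194 ]
top ((368.5, 226.92857360839844), 4.953968048095703) 368.5 226.8661616161616 (364, 222, 10, 10)
topPost ((427.125, 213.1875), 7.214723110198975) 427.74666666666667 213.89166666666665 (421, 208, 14, 12)
```

```bash
cat >> h.py <<'E'
yaw=0.044;ex=np.array([np.cos(yaw),np.sin(yaw),0]);ey=np.array([-np.sin(yaw),np.cos(yaw),0]);ez=np.array([0,0,1.])
P0=np.array([.4778,-.1945,0])
W=lambda x,y,z:P0+ex*x+ey*y+ez*z
def tip(th,sx,cy,L=.133):return W(sx,cy+.062-L*np.cos(th),.068+L*np.sin(th))
E
python3 - <<'E'
from h import *
a=np.load("a.npy",allow_pickle=True).item();b=np.load("b.npy",allow_pickle=True).item()
for th in(1.2,1.57,1.9):print(th,proj(a,tip(th,.0386,-.0312)),proj(b,tip(th,.0386,-.0312)))
print(proj(a,tip(0,.0386,-.0312,0)),proj(b,tip(0,.0386,-.0312,0)),proj(b,W(0,0,.176)))
A=cv2.resize(a["color"][195:240,310:375],None,fx=6,fy=6,interpolation=cv2.INTER_CUBIC)
B=cv2.resize(b["color"][170:275,330:395],None,fx=5.7,fy=5.7,interpolation=cv2.INTER_CUBIC)
H=np.zeros((600,800,3),np.uint8);H[:A.shape[0],:A.shape[1]]=A;H[:B.shape[0],400:400+B.shape[1]]=B;cv2.imwrite("pics/strap.png",H)
E
```

```text
1.2 [377.43417364 207.18978216] [375.80996018 223.60715681]
1.57 [354.64422037 206.91903591] [362.52419578 210.41798052]
1.9 [333.42153878 207.86750467] [351.16230539 205.56634986]
[348.88183158 216.08162816] [361.72262402 264.3090295 ] [355.09212453 232.01344363]
```

View pics/strap.png

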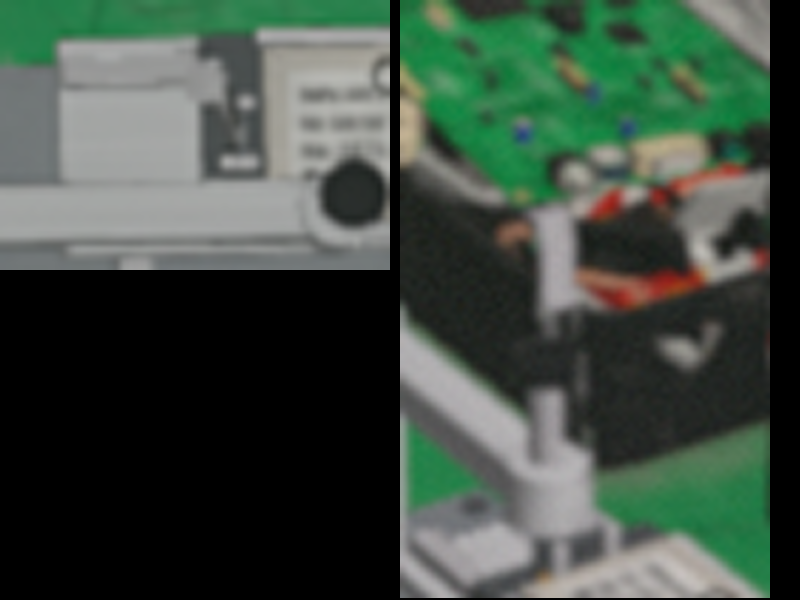

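Both views put the strap at about 1.73 rad: the tip is at side px (357,206) and top px (344,208). The stand yaw is 0.044 and the saddle sits at about +39 mm, the carrier at about −31 mm. Next I move to a start pose behind the strap.

```bash
cat >> h.py <<'E'
from scipy.spatial.transform import Rotation as R
def go(x,y,ztip,a=0.0):
    """tool move (mm, rad) that puts the fingertips at stand x,y and height ztip, tool y along stand x (+a)"""
    s=ctrl.get_state();Rc=R.from_rotvec(s["tool_rot"]);t=W(x,y,ztip+.022)
    Rt=R.from_matrix(np.c_[ey,ex,-ez])*R.from_rotvec([0,0,a])
    print("t",s["time"],"slide",np.round(Rc.inv().apply(t-s["position"])*1e3,1),"rot",np.round((Rc.inv()*Rt).as_rotvec(),3))
def st():
    s=ctrl.get_state();d=s["position"]-P0
    print("t %.2f stand tip"%s["time"],np.round([d@ex*1e3,d@ey*1e3,s["position"][2]*1e3-22],1),"F",np.round(s["ft_force"],2),"w",round(float(s["grip_width"]),3),"q",np.round(s["joint_positions"],2))
E
python3 -c "
from h import *
st();go(.046,.090,.23);go(.046,.09,.165)"
```

```text
t 0.50 stand tip [-191.4  803.2  222.6] F [0.01 1.12 0.23] w 0.999 q [-1.16  0.32 -0.07  1.45  0.02  1.37 -0.06]
t 0.5 slide [-519.  -543.7   -7.4] rot [0.   0.   1.13]
t 0.5 slide [-519.  -543.7   57.6] rot [0.   0.   1.13]
```

{"name": "send_rows", "arguments": {
  "motion": [
    {"claw": -1,"slide": [-35,-36,-10],"delta_rot": [0,0,0.1]},
    {"claw": -1,"slide": [-70,-72,-20],"delta_rot": [0,0,0.2]},
    {"claw": -1,"slide": [-105,-109,-20],"delta_rot": [0,0,0.34]},
    {"claw": -1,"slide": [-140,-145,-20],"delta_rot": [0,0,0.45]},
    {"claw": -1,"slide": [-175,-181,-20],"delta_rot": [0,0,0.56]}
  ],
  "grip_force": 20
}}

```text
time: 1.0
position: [0.3419, 0.3665, 0.2649]
tool_rot: [1.452, 2.786, 0.002]
ft_force: [1.0, 0.1, 0.8]
grip_width: 0.63
grip_force: 0.0
```

```bash
python3 -c "
from h import *
st();go(.046,.090,.23)"
```

```text
t 1.00 stand tip [-111.1  566.4  242.9] F [0.96 0.09 0.75] w 0.63 q [-0.97 -0.01  0.1   1.79  0.    1.36 -0.26]
t 1.0 slide [-486.4 -122.7   12.6] rot [ 0.001 -0.001  0.566]
```

{"name": "send_rows", "arguments": {
  "motion": [
    {"claw": -1,"slide": [-48,-12,0],"delta_rot": [0,0,0.11]},
    {"claw": -1,"slide": [-96,-24,0],"delta_rot": [0,0,0.22]},
    {"claw": -1,"slide": [-144,-36,0],"delta_rot": [0,0,0.33]},
    {"claw": -1,"slide": [-192,-48,0],"delta_rot": [0,0,0.44]},
    {"claw": -1,"slide": [-240,-60,0],"delta_rot": [0,0,0.55]}
  ]
}}

```text
time: 1.5
position: [0.431, 0.1357, 0.265]
tool_rot: [2.154, 2.287, 0.002]
ft_force: [0.1, -0.3, 0.0]
grip_width: 0.17
grip_force: 0.0
```

```bash
python3 -c "
from h import *
st();go(.046,.090,.23)"
```

```text
t 1.50 stand tip [-32.3 331.9 243. ] F [ 0.06 -0.26  0.03] w 0.17 q [-0.73 -0.13  0.34  1.89  0.04  1.37 -0.35]
t 1.5 slide [-243.1   74.5   12.9] rot [ 0.001 -0.001  0.016]
```

{"name": "send_rows", "arguments": {
  "motion": [
    {"claw": -1,"slide": [-46,15,0],"delta_rot": [0,0,0]},
    {"claw": -1,"slide": [-92,30,0],"delta_rot": [0,0,0]},
    {"claw": -1,"slide": [-138,45,0],"delta_rot": [0,0,0.01]},
    {"claw": -1,"slide": [-184,60,0],"delta_rot": [0,0,0.01]},
    {"claw": -1,"slide": [-230,74,0],"delta_rot": [0,0,0.015]}
  ]
}}

```text
time: 2.0
position: [0.5197, -0.089, 0.2651]
tool_rot: [2.166, 2.275, 0.002]
ft_force: [1.6, 0.1, -0.4]
grip_width: 0.005
grip_force: 0.0
```

Run:
```python
from h import *
st();go(.046,.090,.17)
a=grab("top");b=grab("side")
H=np.zeros((600,800,3),np.uint8)
A=cv2.resize(a["color"][180:260,280:440],(400,200));H[:200,:400]=A
B=cv2.resize(b["color"][130:330,280:440],(400,500));H[:500,400:]=B
w=grab("wrist");H[220:520,:400]=cv2.resize(w["color"],(400,300));cv2.imwrite("pics/m1.png",H)
```

```text
t 2.00 stand tip [ 46.5 103.5 243.1] F [ 1.57  0.14 -0.43] w 0.005 q [-0.51  0.04  0.65  1.75 -0.03  1.36  0.2 ]
t 2.0 slide [-13.6  -0.7  73.1] rot [ 0.002 -0.001  0.005]
```

View pics/m1.png

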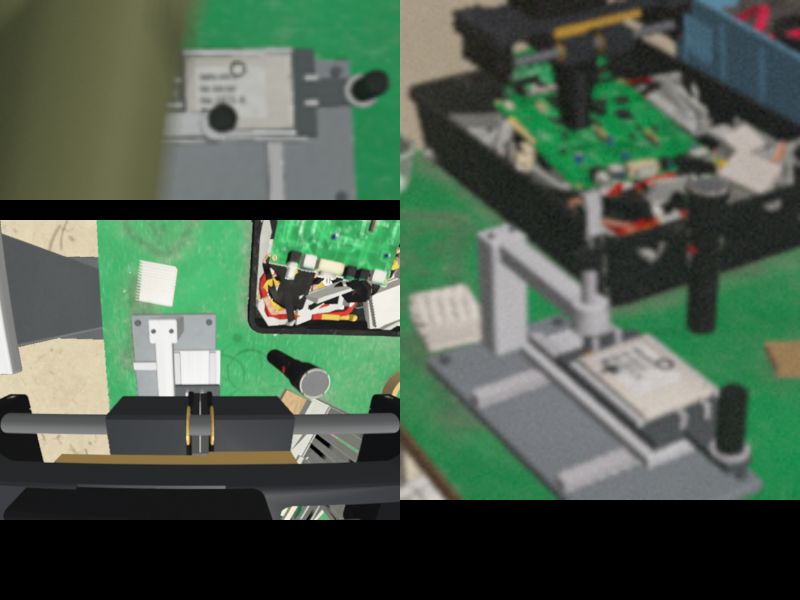

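The gripper's long side lies along stand x and the strap tip is free at side crop (595,195). The fingers are closed, and the arm does not touch anything.

Run:
```python
from h import *
w=grab("wrist");s=ctrl.get_state()
Rc=R.from_rotvec(s["tool_rot"]);print("cam in tool",np.round(Rc.inv().apply(w["pose"][:3,3]-s["position"])*1e3,1), np.round(Rc.inv().as_matrix()@w["pose"][:3,2],2))
st();go(.046,.085,.172)
```

```text
cam in tool [  70.2    0.4 -140.7] [-0.27  0.    0.96]
t 2.20 stand tip [ 45.9 104.3 242.6] F [0.77 0.42 0.76] w 0.007 q [-0.51  0.04  0.65  1.75 -0.02  1.36  0.19]
t 2.2 slide [-19.3   0.1  70.6] rot [-0.    -0.     0.002]
```

{"name": "send_rows", "arguments": {
  "motion": [
    {"claw": -1,"slide": [0,0,40],"delta_rot": [0,0,0]},
    {"claw": -1,"slide": [0,0,70],"delta_rot": [0,0,0]},
    {"claw": -1,"slide": [-10,0,70],"delta_rot": [0,0,0]},
    {"claw": -1,"slide": [-19,0,70],"delta_rot": [0,0,0]},
    {"claw": -1,"slide": [-19,0,70],"delta_rot": [0,0,0]}
  ]
}}

```text
time: 2.7
position: [0.5211, -0.108, 0.1966]
tool_rot: [2.167, 2.271, 0.003]
ft_force: [0.4, -0.6, 0.4]
grip_width: 0.004
grip_force: 0.0
```

Run:
```python
from h import *
st()
# tip-corner path
hy,hz,r=.0308,.068,.112
for th in(1.73,1.5,1.3,1.1,.9,.7,.5,.35,.2,.1,0,-.03):
    y=hy-r*np.cos(th)+.0025*np.sin(th)+.011; z=hz+r*np.sin(th)+.0025*np.cos(th)
    if th>1.2:z=min(z,.170)
    print(th,"slide x %.0f z %.0f"%((y-.085)*1e3,(.172-z)*1e3))
```

```text
t 2.70 stand tip [ 47.   84.5 174.6] F [ 0.41 -0.59  0.43] w 0.004 q [-0.47  0.1   0.67  1.83 -0.07  1.23  0.27]
1.73 slide x -23 z 2
1.5 slide x -49 z 2
1.3 slide x -71 z 2
1.1 slide x -92 z 3
0.9 slide x -111 z 15
0.7 slide x -127 z 30
0.5 slide x -140 z 48
0.35 slide x -148 z 63
0.2 slide x -152 z 79
0.1 slide x -154 z 90
0 slide x -155 z 101
-0.03 slide x -155 z 105
```

{"name": "send_rows", "arguments": {
  "motion": [
    {"claw": -1,"slide": [-20,0,2],"delta_rot": [0,0,0]},
    {"claw": -1,"slide": [-40,0,2],"delta_rot": [0,0,0]},
    {"claw": -1,"slide": [-56,0,2],"delta_rot": [0,0,0]},
    {"claw": -1,"slide": [-74,0,2],"delta_rot": [0,0,0]},
    {"claw": -1,"slide": [-92,0,4],"delta_rot": [0,0,0]}
  ]
}}

```text
time: 3.2
position: [0.5259, -0.1985, 0.1927]
tool_rot: [2.164, 2.274, 0.005]
ft_force: [0.0, 0.2, -0.1]
grip_width: 0.006
grip_force: 0.2
```

Run:
```python
from h import *
st();b=grab("side")
sc=[proj(b,tip(t,.0386,-.0312)) for t in(1.3,1.1,.9)];print(sc)
crop(b,300,150,440,310,3.6,"pics/m2.png")
```

```text
t 3.20 stand tip [ 47.9  -6.1 170.7] F [ 0.04  0.19 -0.08] w 0.006 q [-0.34  0.19  0.73  1.77 -0.14  1.23  0.48]
[array([372.2766049 , 219.29229664]), array([379.22947314, 228.41487904]), array([385.54560769, 239.28713574])]
```

View pics/m2.png

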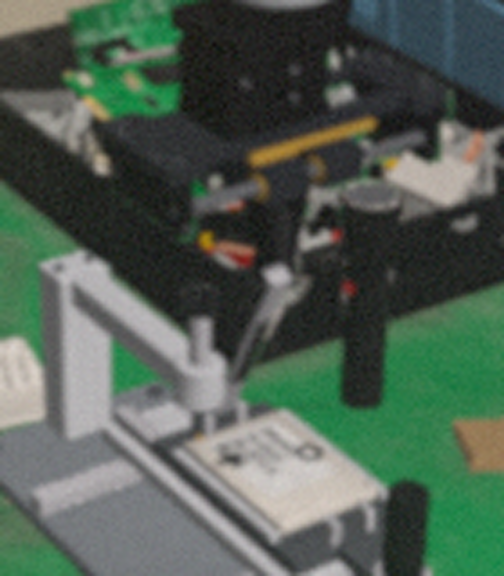

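The strap follows the fingers: its tip is at side px (377,225), about 1.15 rad. I continue the arc.

{"name": "send_rows", "arguments": {
  "motion": [
    {"claw": -1,"slide": [-19,0,11],"delta_rot": [0,0,0]},
    {"claw": -1,"slide": [-35,0,26],"delta_rot": [0,0,0]},
    {"claw": -1,"slide": [-48,0,44],"delta_rot": [0,0,0]},
    {"claw": -1,"slide": [-56,0,59],"delta_rot": [0,0,0]},
    {"claw": -1,"slide": [-60,0,74],"delta_rot": [0,0,0]}
  ]
}}

```text
time: 3.75
position: [0.5283, -0.2585, 0.1167]
tool_rot: [2.166, 2.274, 0.001]
ft_force: [0.3, -0.5, -0.3]
grip_width: 0.005
grip_force: 0.1
```

{"name": "send_rows", "arguments": {
  "motion": [
    {"claw": -1,"slide": [-2,0,8],"delta_rot": [0,0,0]},
    {"claw": -1,"slide": [-3,0,15],"delta_rot": [0,0,0]},
    {"claw": -1,"slide": [-3,0,20],"delta_rot": [0,0,0]},
    {"claw": -1,"slide": [-3,0,22],"delta_rot": [0,0,0]},
    {"claw": -1,"slide": [-3,0,24],"delta_rot": [0,0,0]}
  ]
}}

```text
time: 4.25
position: [0.528, -0.2606, 0.0928]
tool_rot: [2.166, 2.276, 0.001]
ft_force: [-0.0, 0.8, 4.1]
grip_width: 0.004
grip_force: 2.5
```

```bash
python3 -c "
from h import *
st()"
```

```text
t 4.25 stand tip [ 47.3 -68.3  70.8] F [-0.03  0.82  4.06] w 0.004 q [-0.19  0.38  0.72  1.8  -0.28  1.07  0.69]
```

{"name": "send_rows", "arguments": {
  "motion": [
    {"claw": -1,"slide": [0,0,1],"delta_rot": [0,0,0]},
    {"claw": -1,"slide": [0,0,1],"delta_rot": [0,0,0]},
    {"claw": -1,"slide": [0,0,1],"delta_rot": [0,0,0]},
    {"claw": -1,"slide": [0,0,-30],"delta_rot": [0,0,0]},
    {"claw": -1,"slide": [-20,0,-75],"delta_rot": [0,0,0]}
  ]
}}

```text
time: 4.75
position: [0.528, -0.2768, 0.1659]
tool_rot: [-2.157, -2.275, 0.001]
ft_force: [1.2, 0.0, -0.8]
grip_width: 0.002
grip_force: 0.0
```

```bash
python3 -c "
from h import *
st();go(.0386,-.1482,.145)"
```

```text
t 4.75 stand tip [ 46.5 -84.5 143.9] F [ 1.22  0.04 -0.83] w 0.002 q [-0.19  0.32  0.75  1.71 -0.23  1.21  0.68]
t 4.75 slide [-63.7  -8.5  -1.4] rot [-0.005 -0.004  0.01 ]
```

{"name": "send_rows", "arguments": {
  "motion": [
    {"claw": 1,"slide": [-32,-4,0],"delta_rot": [0,0,0]},
    {"claw": 1,"slide": [-62,-8,0],"delta_rot": [0,0,0]},
    {"claw": 1,"slide": [-62,-8,0],"delta_rot": [0,0,0]},
    {"claw": 1,"slide": [-62,-8,0],"delta_rot": [0,0,0]},
    {"claw": 1,"slide": [-62,-8,0],"delta_rot": [0,0,0]}
  ]
}}

```text
time: 5.25
position: [0.5242, -0.3417, 0.1672]
tool_rot: [-2.164, -2.276, -0.002]
ft_force: [0.1, -0.1, -0.3]
grip_width: 0.374
grip_force: 0.0
```

Run:
```python
from h import *
st();go(.0386,-.1482,.085)
a=grab("top",3);b=grab("side",3)
np.save("b2.npy",b,allow_pickle=True);print(proj(b,tip(0,.0386,-.0312)),proj(b,tip(.1,.0386,-.0312)))
H=np.zeros((600,800,3),np.uint8)
H[:600,:]=cv2.resize(b["color"][210:330,280:440],(800,600),interpolation=cv2.INTER_CUBIC)
H[:200,480:]=cv2.resize(a["color"][180:280,285:445],(320,200))
cv2.imwrite("pics/m3.png",H)
```

```text
t 5.25 stand tip [  39.9 -149.1  145.2] F [ 0.13 -0.06 -0.26] w 0.374 q [-0.07  0.39  0.77  1.64 -0.28  1.23  0.8 ]
t 5.25 slide [ 0.9 -1.3 60.2] rot [ 0.    -0.001  0.007]
[398.39882545 294.21231447] [398.51029494 288.69125449]
```

View pics/m3.png

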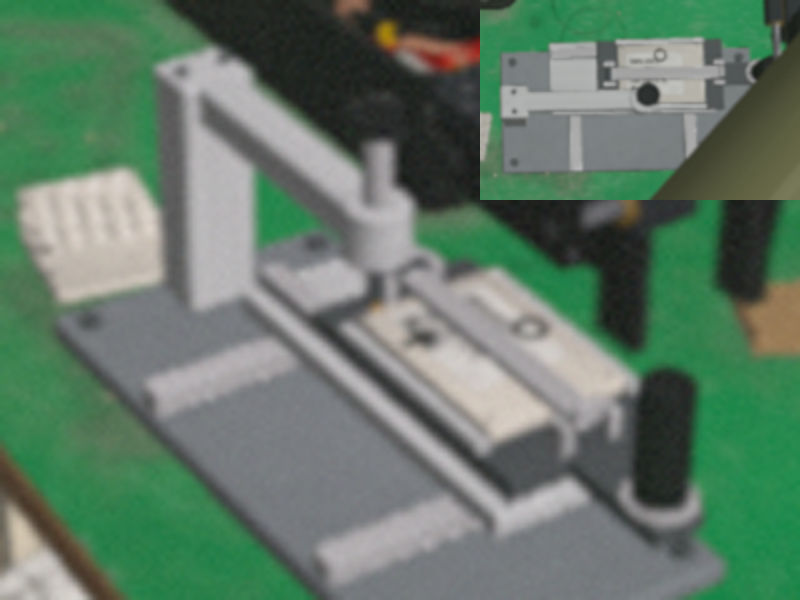

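The strap lies shut on the disk's middle line. In the crop the plus is at (421,332), the ring at (531,327) and the post at (668,385); the carrier has not moved. Next I grip the post.

{"name": "send_rows", "arguments": {
  "motion": [
    {"claw": 1,"slide": [0,-1,0],"delta_rot": [0,0,0.007]},
    {"claw": 1,"slide": [0,-1,0],"delta_rot": [0,0,0.007]},
    {"claw": 1,"slide": [0,-1,0],"delta_rot": [0,0,0.007]},
    {"claw": 1,"slide": [0,-1,20],"delta_rot": [0,0,0.007]},
    {"claw": 1,"slide": [0,-1,45],"delta_rot": [0,0,0.007]}
  ]
}}

```text
time: 6.05
position: [0.5237, -0.3439, 0.1234]
tool_rot: [2.172, 2.265, 0.002]
ft_force: [-0.2, -1.4, -0.5]
grip_width: 0.992
grip_force: 0.0
```

{"name": "send_rows", "arguments": {
  "motion": [
    {"claw": 1,"slide": [0,0,14],"delta_rot": [0,0,0]},
    {"claw": -0.2,"slide": [0,0,15],"delta_rot": [0,0,0]},
    {"claw": -0.8,"slide": [0,0,15],"delta_rot": [0,0,0]},
    {"claw": -1,"slide": [0,0,15],"delta_rot": [0,0,0]},
    {"claw": -1,"slide": [0,0,15],"delta_rot": [0,0,0]}
  ],
  "grip_force": 25
}}

```text
time: 6.55
position: [0.5233, -0.3438, 0.1088]
tool_rot: [2.173, 2.266, 0.001]
ft_force: [-0.1, -1.1, 0.3]
grip_width: 0.72
grip_force: 0.0
```

{"name": "send_rows", "arguments": {
  "motion": [
    {"claw": -1,"slide": [0,0,0],"delta_rot": [0,0,0]},
    {"claw": -1,"slide": [0,0,0],"delta_rot": [0,0,0]},
    {"claw": -1,"slide": [0,0,0],"delta_rot": [0,0,0]}
  ]
}}

```text
time: 6.85
position: [0.5228, -0.3433, 0.1078]
tool_rot: [2.174, 2.267, 0.0]
ft_force: [-0.6, -0.0, -0.3]
grip_width: 0.442
grip_force: 0.0
```

Run:
```python
from h import *
st()
```

```text
t 6.85 stand tip [  38.4 -150.6   85.8] F [-0.58 -0.02 -0.26] w 0.442 q [-0.05  0.45  0.74  1.7  -0.33  1.13  0.83]
```

{"name": "send_rows", "arguments": {
  "motion": [
    {"claw": -1,"slide": [0,0,0],"delta_rot": [0,0,0]},
    {"claw": -1,"slide": [0,0,0],"delta_rot": [0,0,0]},
    {"claw": -1,"slide": [0,0,0],"delta_rot": [0,0,0]},
    {"claw": -1,"slide": [0,0,0],"delta_rot": [0,0,0]}
  ]
}}

```text
time: 7.25
position: [0.5226, -0.3433, 0.1075]
tool_rot: [-2.174, -2.267, -0.0]
ft_force: [0.3, 0.3, 0.7]
grip_width: 0.268
grip_force: 25.0
```

Run:
```python
from h import *
np.set_printoptions(precision=4,suppress=True)
st()
b=np.load("b2.npy",allow_pickle=True).item();a=grab("top",1)
S=lambda x,y:(x/5+280-.4,y/5+210-.4)
r=onz(b,S(531,327),.0645)-P0;p=onz(b,S(421,332),.0645)-P0
print("ring",r@ex,r@ey,"plus",p@ex,p@ey)
# ring by dark blob in side and both views
def blob(i,c,w=7):
    g=cv2.resize(cv2.cvtColor(i["color"],cv2.COLOR_BGR2GRAY)[int(c[1])-w:int(c[1])+w+1,int(c[0])-w:int(c[0])+w+1],None,fx=8,fy=8,interpolation=cv2.INTER_CUBIC)
    m=(g<cv2.threshold(g,0,255,cv2.THRESH_OTSU)[0]).astype(np.uint8)
    out=[]
    for k in cv2.findContours(m,0,2)[0]:
        if cv2.contourArea(k)>150:
            x,y,ww,hh=cv2.boundingRect(k);out.append((round((x+ww/2)/8-.5+int(c[0])-w,2),round((y+hh/2)/8-.5+int(c[1])-w,2),ww/8,hh/8))
    return out
print("side ring",blob(b,S(531,327)),"plus",blob(b,S(421,332)))
a0=np.load("a.npy",allow_pickle=True).item();print("top ring",blob(a0,(374.6,207)))
print("exp ring r px",proj(b,P0+ex*.0596-ey*.029+ez*.0645))
```

```text
t 7.25 stand tip [  38.2 -150.6   85.5] F [0.29 0.32 0.73] w 0.268 q [-0.05  0.45  0.74  1.7  -0.33  1.13  0.83]
ring 0.061393317540043346 -0.027584335994873622 plus 0.01966766818602672 -0.005302322024106829
side ring [(379.38, 280.88, 3.75, 3.25), (385.19, 274.69, 8.625, 4.625), (388.81, 270.56, 7.375, 6.125)] plus [(359.12, 280.25, 7.25, 6.5), (363.94, 276.12, 7.625, 6.5), (363.0, 272.56, 15.0, 8.125)]
top ring [(372.38, 207.25, 11.75, 8.25), (369.75, 202.12, 6.5, 1.5)]
exp ring r px [385.5097 275.5642]
```

{"name": "send_rows", "arguments": {
  "motion": [
    {"claw": -1,"slide": [6,-12,0],"delta_rot": [0,0,0]},
    {"claw": -1,"slide": [12,-24,0],"delta_rot": [0,0,0]},
    {"claw": -1,"slide": [18,-36,0],"delta_rot": [0,0,0]},
    {"claw": -1,"slide": [24,-48,0],"delta_rot": [0,0,0]},
    {"claw": -1,"slide": [29,-60,0],"delta_rot": [0,0,0]}
  ]
}}

```text
time: 7.8
position: [0.462, -0.3171, 0.1076]
tool_rot: [2.172, 2.266, 0.0]
ft_force: [2.0, -1.6, -2.5]
grip_width: 0.268
grip_force: 25.0
```

{"name": "send_rows", "arguments": {
  "motion": [
    {"claw": -1,"slide": [0,0,0],"delta_rot": [0,0,0]},
    {"claw": -1,"slide": [0,0,0],"delta_rot": [0,0,0]}
  ]
}}

```text
time: 8.0
position: [0.4613, -0.3165, 0.1075]
tool_rot: [-2.174, -2.267, -0.001]
ft_force: [-1.6, 0.9, 0.7]
grip_width: 0.268
grip_force: 25.0
```

Run:
```python
from h import *
st()
b=grab("side",4);np.save("b3.npy",b,allow_pickle=True)
print(proj(b,W(0,0,.0645)),proj(b,W(0,0,.106)),proj(b,W(0,0,.176)))
crop(b,325,225,395,295,8,"pics/m4.png")
```

```text
t 8.00 stand tip [ -21.9 -121.1   85.5] F [-1.6   0.94  0.7 ] w 0.268 q [-0.12  0.3   0.78  1.86 -0.24  1.08  0.8 ]
[354.73383303 277.61883217] [354.87098002 261.14956902] [355.09212453 232.01344363]
```

View pics/m4.png

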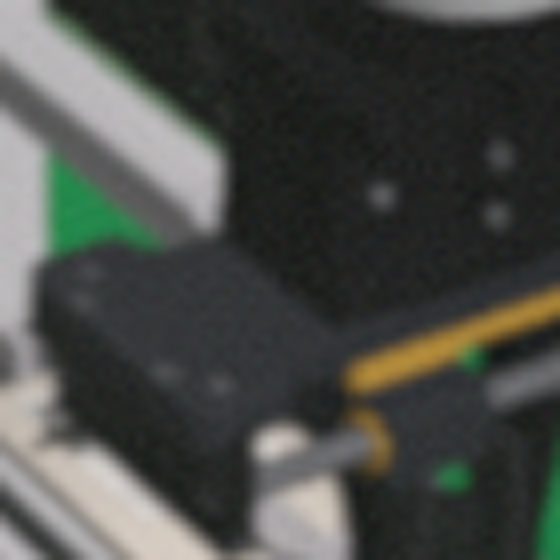

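The gripper body hides the pointer in this view: it fills crop (40–330, 240–560). I release the post, back off and look with the tilted wrist camera instead.

{"name": "send_rows", "arguments": {
  "motion": [
    {"claw": 0,"slide": [0,0,0],"delta_rot": [0,0,0]},
    {"claw": 0.2,"slide": [0,0,0],"delta_rot": [0,0,0]},
    {"claw": 0.2,"slide": [0,0,0],"delta_rot": [0,0,0]},
    {"claw": 0.2,"slide": [0,0,-15],"delta_rot": [0,0,0]},
    {"claw": 0.2,"slide": [0,0,-50],"delta_rot": [0,0,0]}
  ]
}}

```text
time: 8.7
position: [0.46, -0.3158, 0.1564]
tool_rot: [-2.171, -2.264, 0.004]
ft_force: [0.8, 0.5, 0.0]
grip_width: 0.578
grip_force: 0.0
```

{"name": "send_rows", "arguments": {
  "motion": [
    {"claw": 0.2,"slide": [-20,10,0],"delta_rot": [0,0.1,0]},
    {"claw": 0.2,"slide": [-40,20,0],"delta_rot": [0,0.22,0]},
    {"claw": 0.2,"slide": [-60,22,0],"delta_rot": [0,0.34,0]},
    {"claw": 0.2,"slide": [-60,22,0],"delta_rot": [0,0.45,0]},
    {"claw": 0.2,"slide": [-60,22,0],"delta_rot": [0,0.45,0]}
  ]
}}

```text
time: 9.2
position: [0.4835, -0.38, 0.1557]
tool_rot: [-1.932, -2.001, -0.437]
ft_force: [-1.4, -0.8, -0.9]
grip_width: 0.604
grip_force: 0.0
```

Run:
```python
from h import *
st();w=grab("wrist",3);np.save("w1.npy",w,allow_pickle=True)
c=w["pose"][:3,3]-P0;print("cam stand",c@ex,c@ey,c[2],w["fx"],w["k1"])
for q in((0,0,.0645),(0,0,.176),(0,0,.132),(-.044,.02,.0645),(0,-.118,.115)):print(q,proj(w,W(*q)))
```

```text
t 9.20 stand tip [  -2.5 -185.5  133.7] F [-1.44 -0.85 -0.94] w 0.604 q [ 0.32  0.63  0.7   1.41 -0.61  1.65  1.11]
cam stand -0.0015483779028021534 -0.1809166642804044 0.3141935293683415 354.6063665323974 -0.04892857578300403
(0, 0, 0.0645) [321.15082834  71.28431504]
(0, 0, 0.176) [321.31438505 -70.67254829]
(0, 0, 0.132) [321.23440784   1.26831044]
(-0.044, 0.02, 0.0645) [266.38146365  50.14265328]
(0, -0.118, 0.115) [322.7190983 194.6266827]
```

{"name": "send_rows", "arguments": {
  "motion": [
    {"claw": 0.2,"slide": [0,0,0],"delta_rot": [0,0.14,0]},
    {"claw": 0.2,"slide": [0,0,0],"delta_rot": [0,0.28,0]},
    {"claw": 0.2,"slide": [0,0,0],"delta_rot": [0,0.4,0]},
    {"claw": 0.2,"slide": [0,0,0],"delta_rot": [0,0.4,0]}
  ]
}}

```text
time: 9.75
position: [0.4853, -0.3754, 0.1545]
tool_rot: [-1.675, -1.742, -0.756]
ft_force: [-0.7, -0.4, -0.3]
grip_width: 0.599
grip_force: 0.0
```

Run:
```python
from h import *
st();w=grab("wrist",4);np.save("w1.npy",w,allow_pickle=True)
c=w["pose"][:3,3]-P0;print("cam stand",c@ex,c@ey,c[2])
for q in((0,0,.0645),(0,0,.176),(0,0,.132),(0,0,.106),(-.044,.02,.0645),(-.022,-.118,.115)):print(q,proj(w,W(*q)))
crop(w,220,20,420,170,4,"pics/m5.png")
```

```text
t 9.75 stand tip [  -0.5 -181.1  132.5] F [-0.68 -0.4  -0.29] w 0.599 q [ 0.55  0.86  0.58  1.19 -0.79  2.01  1.14]
cam stand 0.00010753636656969656 -0.23890540129254048 0.3023386893740567
(0, 0, 0.0645) [319.96616374 166.12789295]
(0, 0, 0.176) [319.61456368  47.93743316]
(0, 0, 0.132) [319.78074546 103.62030636]
(0, 0, 0.106) [319.86033196 130.40252438]
(-0.044, 0.02, 0.0645) [274.35177856 151.45267512]
(-0.022, -0.118, 0.115) [285.13927486 243.18301438]
```

View pics/m5.png

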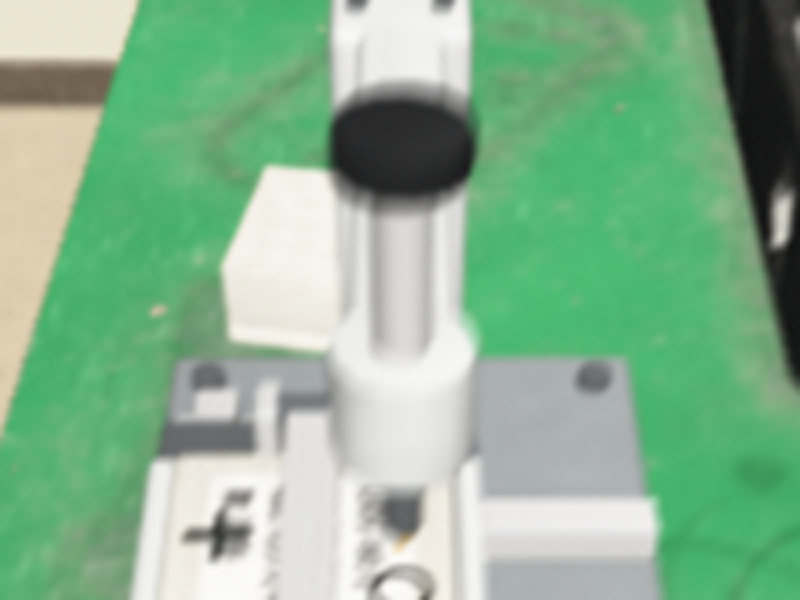

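The ring is almost under the brass pin tip: the pin is at crop (402,547) and the ring centre at about (402,584), where the pointer axis is predicted at (401,586). The plus is at crop (207,533). I refine this numerically with a fresh, settled frame.

```bash
cat > meas.py <<'E'
from h import *
def sub(i,x0,y0,x1,y1,thr,k=8):
    g=cv2.cvtColor(i["color"],cv2.COLOR_BGR2GRAY)[y0:y1,x0:x1]
    g=cv2.resize(g,None,fx=k,fy=k,interpolation=cv2.INTER_CUBIC)
    m=(g<thr).astype(np.uint8);out=[]
    for c in cv2.findContours(m,cv2.RETR_EXTERNAL,2)[0]:
        if cv2.contourArea(c)>k*k*6:
            x,y,w,h=cv2.boundingRect(c);M=cv2.moments(c)
            f=lambda v,o:round((v+.5)/k-.5+o,2)
            out.append(dict(x=(f(x,x0),f(x+w,x0)),y=(f(y,y0),f(y+h,y0)),c=(f(M["m10"]/M["m00"],x0),f(M["m01"]/M["m00"],y0)),A=round(M["m00"]/k/k,1)))
    return out
E
python3 - <<'E'
from meas import *
st();w=grab("wrist",4);np.save("w2.npy",w,allow_pickle=True)
g=cv2.cvtColor(w["color"],cv2.COLOR_BGR2GRAY)
print("cap",sub(w,295,35,350,75,70))
for t in(90,120):print("ring",t,sub(w,308,158,334,178,t));print("plus",t,sub(w,262,142,284,164,t))
np.set_printoptions(linewidth=200)
print(g[110,290:350]);print(g[156:176,318:323].T);print(g[156:178,308:334])
for q in((0,0,.0645),(0,0,.176),(0,0,.132),(0,0,.106)):print(q,proj(w,W(*q)))
E
```

```text
t 9.95 stand tip [   1.8 -180.2  137.9] F [0.3  1.74 0.35] w 0.597 q [ 0.54  0.85  0.58  1.19 -0.79  2.01  1.14]
cap [{'x': (301.19, 337.19), 'y': (46.56, 74.56), 'c': (319.03, 60.32), 'A': 818.8}]
ring 90 []
plus 90 [{'x': (265.44, 280.69), 'y': (149.94, 160.44), 'c': (273.56, 155.09), 'A': 35.5}]
ring 120 [{'x': (311.06, 325.94), 'y': (164.19, 174.69), 'c': (318.45, 169.44), 'A': 124.1}]
plus 120 [{'x': (265.06, 281.06), 'y': (149.44, 160.81), 'c': (273.58, 155.03), 'A': 53.7}, {'x': (275.94, 280.81), 'y': (144.94, 146.81), 'c': (278.41, 145.76), 'A': 6.3}]
[154 157 158 159 161 162 165 166 166 163 169 208 233 238 239 239 239 239 239 240 239 231 210 189 187 195 205 212 217 219 219 216 211 202 197 205 227 240 244 244 244 244 244 245 245 245 240 211 169
 157 156 155 156 155 156 156 155 155 155 156]
[[130 186 211 238 251 252 252 234 131 129 231 251 250 249 249 249 249 223 124 140]
 [126 177 201 235 251 252 253 237 135 132 232 251 250 249 249 249 249 220 122 143]
 [141 195 215 240 251 252 253 243 144 121 221 250 250 248 248 249 246 200 109 155]
 [180 227 235 243 248 249 251 243 153 105 
[... 1948 characters left out ...]
0 251 251 235 176 113 103 136 179 208 223 220 200 171 127  86 102 167 225 239 241 242 244 242 205 174]
 [250 250 251 249 234 191 137 105 104 113 124 122 109 101 103 125 174 223 238 241 241 242 244 243 207 173]
 [251 250 250 250 249 242 222 191 165 148 140 143 155 169 184 208 231 240 242 241 241 242 244 242 207 172]
 [251 250 250 249 249 249 248 246 242 237 233 235 242 245 242 241 242 243 242 241 240 241 243 241 206 171]
 [251 250 250 249 249 249 249 250 251 251 251 251 251 250 246 243 243 242 242 240 240 240 242 240 206 171]]
(0, 0, 0.0645) [317.45011562 169.48973614]
(0, 0, 0.176) [317.38081512  54.60515875]
(0, 0, 0.132) [317.41022381 108.70356991]
(0, 0, 0.106) [317.42645074 134.73866111]
```

Run:
```python
from meas import *
np.set_printoptions(linewidth=200,precision=4,suppress=True)
w=np.load("w2.npy",allow_pickle=True).item();g=cv2.cvtColor(w["color"],cv2.COLOR_BGR2GRAY)
print("cap back top",proj(w,W(0,.013,.176)),"head front top",proj(w,W(0,-.015,.132)),"head front bottom",proj(w,W(0,-.015,.106)))
print("43:",g[43:52,319]);print("106:",g[106:120,319]);print("132:",g[132:162,319])
for n,p in(("ring",(318.45,169.4)),("plus",(273.3,155.1)),("ax",(319.05,169.5))):
    q=onz(w,p,.0645)-P0;print(n,q@ex*1e3,q@ey*1e3)
```

```text
cap back top [317.4956  44.7629] head front top [317.2898 121.0777] head front bottom [317.316  146.9985]
43: [239 237 212 115  44  40  42  42  43]
106: [219 219 219 219 219 219 224 235 243 244 244 245 245 246]
132: [234 234 233 231 229 228 228 228 229 230 229 229 224 172 117  99  99 101 101 100 100 100  98  99 126 177 201 235 251 252]
ring 0.9410665795181851 0.12270272998068574
plus -43.03872371900182 19.001692233700513
ax 1.5066506195421472 -0.0027153723564901683
```

```bash
cat >> meas.py <<'E'
def edge(v,r0,lv):  # first sub-pixel crossing of level lv in v
    k=np.nonzero((v[:-1]-lv)*(v[1:]-lv)<=0)[0][0];return r0+k+(v[k]-lv)/(v[k]-v[k+1])
E
python3 - <<'E'
from meas import *
np.set_printoptions(linewidth=200,precision=2,suppress=True)
for n in range(3):
    st();w=grab("wrist");g=cv2.cvtColor(w["color"],cv2.COLOR_BGR2GRAY).astype(float)
    pr=proj(w,W(0,0,.0645));hb=proj(w,W(0,-.015,.106));ct=proj(w,W(0,.013,.176));hm=proj(w,W(0,-.005,.132))
    r=int(hm[1]);L=edge(g[r,280:310],280,200);Rr=348-edge(g[r,348:325:-1],0,200)
    c=int(round((L+Rr)/2));co=np.median(g[:,c-1:c+2],1)
    b=int(hb[1]);e1=edge(co[b-8:b+12],b-8,165);t=int(ct[1]);e2=edge(co[t-6:t+10],t-6,140)
    x,y=map(int,pr);ring=[s for s in sub(w,x-14,y-11,x+14,y+13,125) if s["A"]>60]
    print("axis px",pr,"head cols",L,Rr,(L+Rr)/2,"headbot obs-pred",e1-hb[1],"cap obs-pred",e2-ct[1]);print(ring)
    q=proj(w,W(-.044,.02,.0645));x,y=map(int,q);pl=[s for s in sub(w,x-11,y-9,x+11,y+12,100)if s["A"]>20];print(pl)
    for s in ring+pl:
        p=(sum(s["x"])/2,sum(s["y"])/2);o=onz(w,p,.0645)-P0;print("  stand mm",o@ex*1e3,o@ey*1e3)
    p=onz(w,((L+Rr)/2,pr[1]),.0645)-P0;print("  axis x mm",p@ex*1e3)
    np.save("w3.npy",w,allow_pickle=True)
print(co[b-6:b+30])
E
```

```text
t 10.15 stand tip [   1.2 -180.8  137.3] F [ 0.17  0.11 -1.34] w 0.603 q [ 0.54  0.85  0.58  1.19 -0.8   2.01  1.14]
axis px [317.99 168.94] head cols 301.6595744680851 337.425 319.54228723404253 headbot obs-pred -1.6704640857823847 cap obs-pred 1.0030245889761744
[{'x': (311.19, 326.19), 'y': (163.69, 174.56), 'c': (318.75, 169.01), 'A': 127.9}]
[{'x': (265.69, 281.06), 'y': (149.31, 160.19), 'c': (273.85, 154.64), 'A': 43.2}]
  stand mm 0.6612628811893514 -0.24223145767311946
  stand mm -43.438778451630874 18.857214077728862
  axis x mm 1.4631500159801165
t 10.20 stand tip [   0.9 -181.   136.9] F [-0.08 -0.29  0.15] w 0.601 q [ 0.54  0.85  0.58  1.19 -0.8   2.01  1.14]
axis px [318.2  168.62] head cols 302.03125 337.46666666666664 319.74895833333335 headbot obs-pred -1.7012053988668754 cap obs-pred 1.0109764137263682
[{'x': (311.19, 326.56), 'y': (163.44, 174.19), 'c': (318.98, 168.66), 'A': 127.5}]
[{'x': (265.94, 281.31), 'y': (149.06, 159.94), 'c': (274.06, 154.33), 'A': 42.8}]
  stand mm 0.6352957386801938 -0.2486168429555874
  stand mm -43.36523164329031 18.824479521147396
  axis x mm 1.4573520074360875
t 10.25 stand tip [   0.7 -181.1  136.6] F [ 0.01 -0.03 -0.71] w 0.602 q [ 0.54  0.85  0.58  1.19 -0.8   2.01  1.14]
axis px [318.39 168.32] head cols 302.45454545454544 337.51162790697674 319.98308668076106 headbot obs-pred -1.808969988278733 cap obs-pred 0.9458502338650021
[{'x': (311.31, 326.94), 'y': (162.94, 173.69), 'c': (319.22, 168.31), 'A': 128.1}]
[{'x': (266.06, 281.56), 'y': (148.94, 159.69), 'c': (274.22, 154.06), 'A': 40.4}]
  stand mm 0.6903691967630821 0.013668203081221096
  stand mm -43.330534138413796 18.72002010379518
  axis x mm 1.4976220841264873
[230. 230. 229. 229. 212. 146. 102. 100. 100. 100. 100. 100. 100. 100.  98. 104. 141. 191. 221. 245. 251. 252. 252. 229. 123. 153. 248. 252. 250. 249. 249. 250. 246. 189. 104. 168.]
```

The ring sits within about 1 mm of the axis, and plus − ring is (−44.0, +18.9) mm. Next I press the cap.

```bash
python3 -c "
from h import *
st();go(.0015,-.10,.215)"
```

```text
t 10.30 stand tip [   0.6 -181.2  136.2] F [-0.24  0.62  0.03] w 0.597 q [ 0.54  0.85  0.58  1.19 -0.8   2.01  1.14]
t 10.3 slide [112.8   0.9   9. ] rot [ 0.001 -0.849 -0.001]
```

{"name": "send_rows", "arguments": {
  "motion": [
    {"claw": -1,"slide": [25,0,-10],"delta_rot": [0,-0.14,0]},
    {"claw": -1,"slide": [50,0,-10],"delta_rot": [0,-0.28,0]},
    {"claw": -1,"slide": [75,1,-5],"delta_rot": [0,-0.42,0]},
    {"claw": -1,"slide": [95,1,0],"delta_rot": [0,-0.56,0]},
    {"claw": -1,"slide": [113,1,9],"delta_rot": [0,-0.7,0]}
  ]
}}

```text
time: 10.8
position: [0.484, -0.2949, 0.2382]
tool_rot: [-2.102, -2.191, -0.156]
ft_force: [-0.4, 1.3, 0.9]
grip_width: 0.227
grip_force: 0.0
```

```bash
python3 -c "
from h import *
st();go(.0015,0,.195)"
```

```text
t 10.80 stand tip [   1.8 -100.5  216.2] F [-0.43  1.26  0.92] w 0.227 q [-0.09  0.26  0.79  1.63 -0.29  1.43  0.79]
t 10.8 slide [96.5 -0.6 35.4] rot [ 0.004 -0.144 -0.002]
```

{"name": "send_rows", "arguments": {
  "motion": [
    {"claw": -1,"slide": [30,0,5],"delta_rot": [0,-0.144,0]},
    {"claw": -1,"slide": [60,0,10],"delta_rot": [0,-0.144,0]},
    {"claw": -1,"slide": [96,0,25],"delta_rot": [0,-0.144,0]},
    {"claw": -1,"slide": [96,0,35],"delta_rot": [0,-0.144,0]},
    {"claw": -1,"slide": [96,0,35],"delta_rot": [0,-0.144,0]}
  ]
}}

```text
time: 11.3
position: [0.4786, -0.1932, 0.2153]
tool_rot: [-2.167, -2.266, -0.006]
ft_force: [-0.9, -1.2, 0.0]
grip_width: 0.005
grip_force: 0.0
```

{"name": "send_rows", "arguments": {
  "motion": [
    {"claw": -1,"slide": [0,0,0],"delta_rot": [0,0,0]},
    {"claw": -1,"slide": [0,0,0],"delta_rot": [0,0,0]},
    {"claw": -1,"slide": [0,0,0],"delta_rot": [0,0,0]}
  ]
}}

```text
time: 11.6
position: [0.4793, -0.1961, 0.2166]
tool_rot: [-2.175, -2.262, -0.006]
ft_force: [-0.7, 0.7, -0.7]
grip_width: 0.006
grip_force: 0.0
```

```bash
python3 -c "
from h import *
st();go(.0015,0,.176)"
```

```text
t 11.60 stand tip [  1.5  -1.7 194.6] F [-0.71  0.71 -0.69] w 0.006 q [-0.36  0.05  0.74  1.84 -0.04  1.27  0.42]
t 11.6 slide [ 1.6  0.  18.6] rot [ 0.    -0.005 -0.005]
```

{"name": "send_rows", "arguments": {
  "motion": [
    {"claw": -1,"slide": [1,0,8],"delta_rot": [0,0,0]},
    {"claw": -1,"slide": [1,0,15],"delta_rot": [0,0,0]},
    {"claw": -1,"slide": [1,0,20],"delta_rot": [0,0,0]},
    {"claw": -1,"slide": [1,0,24],"delta_rot": [0,0,0]},
    {"claw": -1,"slide": [1,0,26],"delta_rot": [0,0,0]}
  ]
}}

```text
time: 12.1
position: [0.479, -0.1935, 0.1898]
tool_rot: [-2.171, -2.264, -0.005]
ft_force: [-1.6, -0.2, 2.7]
grip_width: 0.001
grip_force: 1.0
```

{"name": "send_rows", "arguments": {
  "motion": [
    {"claw": -1,"slide": [0,0,1],"delta_rot": [0,0,0]},
    {"claw": -1,"slide": [0,0,1],"delta_rot": [0,0,0]},
    {"claw": -1,"slide": [0,0,1],"delta_rot": [0,0,0]}
  ]
}}

```text
time: 12.4
position: [0.4793, -0.1934, 0.1894]
tool_rot: [-2.171, -2.264, -0.007]
ft_force: [-2.2, -1.2, 1.8]
grip_width: 0.006
grip_force: 1.0
```

```bash
python3 -c "
from h import *
st()"
```

```text
t 12.40 stand tip [  1.6   1.  167.4] F [-2.22 -1.2   1.84] w 0.006 q [-0.36  0.08  0.74  1.87 -0.06  1.21  0.44]
```

{"name": "send_rows", "arguments": {
  "motion": [
    {"claw": -1,"slide": [0,0,1],"delta_rot": [0,0,0]},
    {"claw": -1,"slide": [0,0,1],"delta_rot": [0,0,0]}
  ]
}}

```text
time: 12.6
position: [0.4795, -0.1934, 0.1883]
tool_rot: [-2.171, -2.265, -0.007]
ft_force: [-1.1, -0.7, 2.1]
grip_width: 0.008
grip_force: 1.1
```

{"name": "send_rows", "arguments": {
  "motion": [
    {"claw": -1,"slide": [0,0,1],"delta_rot": [0,0,0]},
    {"claw": -1,"slide": [0,0,1],"delta_rot": [0,0,0]}
  ]
}}

```text
time: 12.8
position: [0.4795, -0.1933, 0.1873]
tool_rot: [-2.171, -2.265, -0.007]
ft_force: [-0.7, -0.9, 2.3]
grip_width: 0.0
grip_force: 1.1
```

{"name": "send_rows", "arguments": {
  "motion": [
    {"claw": -1,"slide": [0,0,0.5],"delta_rot": [0,0,0]},
    {"claw": -1,"slide": [0,0,0.5],"delta_rot": [0,0,0]}
  ]
}}

```text
time: 13.0
position: [0.4795, -0.1933, 0.1868]
tool_rot: [-2.171, -2.265, -0.007]
ft_force: [-1.2, -0.6, 2.0]
grip_width: 0.008
grip_force: 1.1
```

{"name": "send_rows", "arguments": {
  "motion": [
    {"claw": -1,"slide": [0,0,0.6],"delta_rot": [0,0,0]},
    {"claw": -1,"slide": [0,0,0.6],"delta_rot": [0,0,0]}
  ]
}}

```text
time: 13.2
position: [0.4795, -0.1933, 0.1862]
tool_rot: [-2.172, -2.265, -0.007]
ft_force: [0.3, -1.3, 1.9]
grip_width: 0.001
grip_force: 1.2
```

{"name": "send_rows", "arguments": {
  "motion": [
    {"claw": -1,"slide": [0,0,0.6],"delta_rot": [0,0,0]},
    {"claw": -1,"slide": [0,0,0.6],"delta_rot": [0,0,0]}
  ]
}}

```text
time: 13.4
position: [0.4795, -0.1933, 0.1856]
tool_rot: [-2.172, -2.265, -0.007]
ft_force: [-0.3, -0.5, 2.2]
grip_width: 0.007
grip_force: 1.2
```

{"name": "send_rows", "arguments": {
  "motion": [
    {"claw": -1,"slide": [0,0,0.4],"delta_rot": [0,0,0]},
    {"claw": -1,"slide": [0,0,0.4],"delta_rot": [0,0,0]}
  ]
}}

```text
time: 13.6
position: [0.4795, -0.1933, 0.1852]
tool_rot: [-2.171, -2.265, -0.007]
ft_force: [-0.1, -0.9, 2.7]
grip_width: 0.006
grip_force: 1.2
```

{"name": "send_rows", "arguments": {
  "motion": [
    {"claw": -1,"slide": [0,0,0.6],"delta_rot": [0,0,0]},
    {"claw": -1,"slide": [0,0,0.6],"delta_rot": [0,0,0]}
  ]
}}

```text
time: 13.8
position: [0.4794, -0.1933, 0.1845]
tool_rot: [-2.171, -2.265, -0.007]
ft_force: [0.8, -1.4, 2.3]
grip_width: 0.002
grip_force: 1.3
```

{"name": "send_rows", "arguments": {
  "motion": [
    {"claw": -1,"slide": [0,0,0.6],"delta_rot": [0,0,0]},
    {"claw": -1,"slide": [0,0,0.6],"delta_rot": [0,0,0]}
  ]
}}

```text
time: 14.0
position: [0.4795, -0.1934, 0.1841]
tool_rot: [-2.172, -2.265, -0.007]
ft_force: [-1.0, -1.7, 4.6]
grip_width: 0.003
grip_force: 2.0
```

{"name": "send_rows", "arguments": {
  "motion": [
    {"claw": -1,"slide": [0,0,0.4],"delta_rot": [0,0,0]},
    {"claw": -1,"slide": [0,0,0.4],"delta_rot": [0,0,0]}
  ]
}}

```text
time: 14.2
position: [0.4795, -0.1934, 0.1839]
tool_rot: [-2.172, -2.265, -0.007]
ft_force: [-1.0, -0.1, 5.9]
grip_width: 0.005
grip_force: 2.7
```

{"name": "send_rows", "arguments": {
  "motion": [
    {"claw": -1,"slide": [0,0,0.4],"delta_rot": [0,0,0]},
    {"claw": -1,"slide": [0,0,0.4],"delta_rot": [0,0,0]},
    {"claw": -1,"slide": [0,0,0.4],"delta_rot": [0,0,0]},
    {"claw": -1,"slide": [0,0,0.4],"delta_rot": [0,0,0]},
    {"claw": -1,"slide": [0,0,0.4],"delta_rot": [0,0,0]}
  ]
}}

```text
time: 14.7
position: [0.4795, -0.1934, 0.1837]
tool_rot: [-2.171, -2.265, -0.007]
ft_force: [-2.2, -0.2, 6.0]
grip_width: 0.003
grip_force: 3.2
```

```bash
python3 -c "
from h import *
st()"
```

```text
t 14.70 stand tip [  1.7   1.  161.7] F [-2.23 -0.17  6.02] w 0.003 q [-0.36  0.08  0.74  1.88 -0.07  1.2   0.44]
```

The ring was pressed at about 7 N in total (about 3.7 N on the disk). I lift and return to the post.

{"name": "send_rows", "arguments": {
  "motion": [
    {"claw": -1,"slide": [0,0,-4],"delta_rot": [0,0,0]},
    {"claw": -1,"slide": [0,0,-15],"delta_rot": [0,0,0]},
    {"claw": -1,"slide": [0,0,-40],"delta_rot": [0,0,0]},
    {"claw": 0.3,"slide": [-35,-7,-40],"delta_rot": [0,0,0]},
    {"claw": 0.3,"slide": [-70,-15,-40],"delta_rot": [0,0,0]}
  ]
}}

```text
time: 15.2
position: [0.4681, -0.2632, 0.2237]
tool_rot: [-2.167, -2.269, -0.01]
ft_force: [0.0, -0.5, -0.3]
grip_width: 0.111
grip_force: 0.0
```

{"name": "send_rows", "arguments": {
  "motion": [
    {"claw": 0.3,"slide": [-35,-8,0],"delta_rot": [0,0,0]},
    {"claw": 0.3,"slide": [-52,-8,0],"delta_rot": [0,0,0]},
    {"claw": 0.3,"slide": [-52,-8,30],"delta_rot": [0,0,0]},
    {"claw": 0.3,"slide": [-52,-8,50],"delta_rot": [0,0,0]},
    {"claw": 0.3,"slide": [-52,-8,50],"delta_rot": [0,0,0]}
  ]
}}

```text
time: 15.7
position: [0.4597, -0.3143, 0.1697]
tool_rot: [-2.167, -2.26, -0.004]
ft_force: [1.2, 0.6, -0.1]
grip_width: 0.558
grip_force: 0.0
```

```bash
python3 -c "
from h import *
st();go(-.0219,-.1211,.0855)"
```

```text
t 15.70 stand tip [ -23.4 -118.9  147.7] F [ 1.2   0.6  -0.07] w 0.558 q [-0.17  0.23  0.83  1.8  -0.19  1.2   0.76]
t 15.7 slide [-2.8  1.8 62.1] rot [-0.006 -0.009 -0.002]
```

{"name": "send_rows", "arguments": {
  "motion": [
    {"claw": 0.4,"slide": [-2,1.5,10],"delta_rot": [0,-0.005,0]},
    {"claw": 0.4,"slide": [-2,1.5,30],"delta_rot": [0,-0.005,0]},
    {"claw": 0.4,"slide": [-2,1.5,50],"delta_rot": [0,-0.005,0]},
    {"claw": 0.4,"slide": [-2,1.5,62],"delta_rot": [0,-0.005,0]},
    {"claw": -1,"slide": [-2,1.5,62],"delta_rot": [0,-0.005,0]}
  ]
}}

```text
time: 16.2
position: [0.4626, -0.3169, 0.1094]
tool_rot: [-2.172, -2.266, 0.0]
ft_force: [0.4, 0.0, 1.1]
grip_width: 0.662
grip_force: 0.0
```

{"name": "send_rows", "arguments": {
  "motion": [
    {"claw": -1,"slide": [0,0,0],"delta_rot": [0,0,0]},
    {"claw": -1,"slide": [0,0,0],"delta_rot": [0,0,0]},
    {"claw": -1,"slide": [0,0,0],"delta_rot": [0,0,0]},
    {"claw": -1,"slide": [0,0,0],"delta_rot": [0,0,0]},
    {"claw": -1,"slide": [0,0,0],"delta_rot": [0,0,0]}
  ]
}}

```text
time: 16.7
position: [0.4631, -0.3178, 0.1109]
tool_rot: [-2.174, -2.267, -0.001]
ft_force: [-1.1, 0.4, 1.6]
grip_width: 0.265
grip_force: 25.0
```

```bash
python3 -c "
from h import *
st()"
```

```text
t 16.70 stand tip [ -20.1 -122.6   88.9] F [-1.07  0.4   1.57] w 0.265 q [-0.14  0.31  0.81  1.86 -0.25  1.08  0.81]
```

{"name": "send_rows", "arguments": {
  "motion": [
    {"claw": -1,"slide": [-4,10,0],"delta_rot": [0,0,0]},
    {"claw": -1,"slide": [-8,20,0],"delta_rot": [0,0,0]},
    {"claw": -1,"slide": [-12,30,0],"delta_rot": [0,0,0]},
    {"claw": -1,"slide": [-16,38,0],"delta_rot": [0,0,0]},
    {"claw": -1,"slide": [-18.4,43,0],"delta_rot": [0,0,0]}
  ]
}}

```text
time: 17.2
position: [0.5085, -0.3346, 0.1107]
tool_rot: [2.173, 2.268, 0.001]
ft_force: [-2.3, 1.3, 6.7]
grip_width: 0.267
grip_force: 25.0
```

{"name": "send_rows", "arguments": {
  "motion": [
    {"claw": -1,"slide": [0,0,0],"delta_rot": [0,0,0]},
    {"claw": -1,"slide": [0,0,0],"delta_rot": [0,0,0]},
    {"claw": -1,"slide": [0,0,0],"delta_rot": [0,0,0]}
  ]
}}

```text
time: 17.5
position: [0.5078, -0.3349, 0.1108]
tool_rot: [2.173, 2.267, 0.001]
ft_force: [2.1, -1.8, 3.5]
grip_width: 0.268
grip_force: 25.0
```

```bash
python3 -c "
from h import *
st()"
```

```text
t 17.50 stand tip [  23.8 -141.6   88.8] F [ 2.07 -1.78  3.5 ] w 0.268 q [-0.09  0.41  0.78  1.74 -0.32  1.12  0.83]
```

{"name": "send_rows", "arguments": {
  "motion": [
    {"claw": -1,"slide": [0.6,-1,0],"delta_rot": [0,0,0]},
    {"claw": -1,"slide": [0.6,-1,0],"delta_rot": [0,0,0]},
    {"claw": -1,"slide": [0.6,-1,0],"delta_rot": [0,0,0]},
    {"claw": 0.2,"slide": [0.6,-1,0],"delta_rot": [0,0,0]},
    {"claw": 0.2,"slide": [0.6,-1,0],"delta_rot": [0,0,0]}
  ]
}}

```text
time: 18.0
position: [0.5047, -0.3326, 0.1093]
tool_rot: [-2.171, -2.265, -0.001]
ft_force: [-0.2, 0.7, -0.3]
grip_width: 0.374
grip_force: 0.0
```

{"name": "send_rows", "arguments": {
  "motion": [
    {"claw": 0.2,"slide": [0,0,0],"delta_rot": [0,0,0]},
    {"claw": 0.2,"slide": [0,0,0],"delta_rot": [0,0,0]},
    {"claw": 0.2,"slide": [0,0,-10],"delta_rot": [0,0,0]},
    {"claw": 0.2,"slide": [0,0,-30],"delta_rot": [0,0,0]},
    {"claw": 0.2,"slide": [0,0,-47],"delta_rot": [0,0,0]}
  ]
}}

```text
time: 18.5
position: [0.5058, -0.3339, 0.1587]
tool_rot: [-2.174, -2.267, -0.001]
ft_force: [0.7, 0.6, -0.9]
grip_width: 0.594
grip_force: 0.0
```

```bash
python3 -c "
from h import *
st();go(0,-.181,.136)"
```

```text
t 18.50 stand tip [  21.8 -140.5  136.7] F [ 0.73  0.65 -0.94] w 0.594 q [-0.11  0.36  0.8   1.7  -0.27  1.2   0.8 ]
t 18.5 slide [-40.6 -21.7   0.7] rot [ 0.    -0.001 -0.002]
```

Now the same tilted wrist view as before.

{"name": "send_rows", "arguments": {
  "motion": [
    {"claw": 0.2,"slide": [-10,-5,0],"delta_rot": [0,0.14,0]},
    {"claw": 0.2,"slide": [-20,-10,0],"delta_rot": [0,0.28,0]},
    {"claw": 0.2,"slide": [-30,-15,0],"delta_rot": [0,0.42,0]},
    {"claw": 0.2,"slide": [-40,-20,0],"delta_rot": [0,0.56,0]},
    {"claw": 0.2,"slide": [-40,-20,0],"delta_rot": [0,0.7,0]}
  ]
}}

```text
time: 19.0
position: [0.4864, -0.3772, 0.1588]
tool_rot: [-1.772, -1.845, -0.651]
ft_force: [-0.1, 0.3, 0.3]
grip_width: 0.6
grip_force: 0.0
```

{"name": "send_rows", "arguments": {
  "motion": [
    {"claw": 0.2,"slide": [0,0,0],"delta_rot": [0,0.14,0]},
    {"claw": 0.2,"slide": [0,0,0],"delta_rot": [0,0.14,0]},
    {"claw": 0.2,"slide": [0,0,0],"delta_rot": [0,0.14,0]},
    {"claw": 0.2,"slide": [0,0,0],"delta_rot": [0,0.14,0]},
    {"claw": 0.2,"slide": [0,0,0],"delta_rot": [0,0.14,0]}
  ]
}}

```text
time: 19.5
position: [0.4888, -0.3735, 0.1601]
tool_rot: [-1.681, -1.76, -0.752]
ft_force: [-0.8, -0.1, -0.1]
grip_width: 0.596
grip_force: 0.0
```

Run:
```python
from meas import *
np.set_printoptions(linewidth=200,precision=2,suppress=True)
for n in range(2):
    st();w=grab("wrist");g=cv2.cvtColor(w["color"],cv2.COLOR_BGR2GRAY).astype(float)
    pr=proj(w,W(0,0,.0645));hb=proj(w,W(0,-.015,.106));ct=proj(w,W(0,.013,.176))
    x,y=map(int,pr)
    for t in(90,120):
      for s in sub(w,x-14,y-12,x+16,y+13,t):
        p=(sum(s["x"])/2,sum(s["y"])/2);o=onz(w,p,.0645)-P0;print(t,s,"stand mm",o@ex*1e3,o@ey*1e3)
    xr,yr=map(int,proj(w,W(.044,-.019,.0645)))
    for s in sub(w,xr-14,yr-11,xr+14,yr+12,120):
        p=(sum(s["x"])/2,sum(s["y"])/2);o=onz(w,p,.0645)-P0;print("ring",s,"stand mm",o@ex*1e3,o@ey*1e3)
    for s in sub(w,int(ct[0])-30,int(ct[1])-8,int(ct[0])+30,int(ct[1])+15,70):
        c=(sum(s["x"])/2,pr[1]);o=onz(w,c,.0645)-P0;print("cap",s["x"],s["y"][0]-ct[1],"axis x mm",o@ex*1e3)
print(pr);print(g[y-14:y+14,x-12:x+14].astype(int))
```

```text
t 19.50 stand tip [   3.1 -179.4  138.1] F [-0.78 -0.08 -0.11] w 0.596 q [ 0.54  0.84  0.58  1.19 -0.79  2.    1.14]
90 {'x': (308.06, 323.94), 'y': (162.06, 173.31), 'c': (316.54, 167.51), 'A': 39.6} stand mm 0.060426302620525896 0.9580251159876143
120 {'x': (307.69, 324.19), 'y': (161.56, 173.69), 'c': (316.53, 167.48), 'A': 61.6} stand mm 0.0034275891097804885 1.0347668528238938
ring {'x': (356.31, 372.06), 'y': (177.44, 189.19), 'c': (364.34, 183.23), 'A': 140.8} stand mm 44.121097262756706 -18.13004395408643
cap (298.94, 335.06) 1.6945019488026958 axis x mm 1.0062494585584507
t 19.55 stand tip [   3.  -179.3  137.9] F [-0.33  0.32 -0.49] w 0.599 q [ 0.54  0.85  0.58  1.19 -0.79  2.    1.14]
90 {'x': (308.19, 323.81), 'y': (161.94, 173.31), 'c': (316.49, 167.42), 'A': 39.7} stand mm -0.036892853328367316 0.9854232808017822
120 {'x': (307.81, 324.19), 'y': (161.44, 173.56), 'c': (316.5, 167.4), 'A': 61.2} stand mm -0.03812340029524948 1.1461662470044764
ring {'x': (356.69, 372.19), 'y': (177.44, 189.06), 'c': (364.47, 183.17), 'A': 139.1} stand mm 44.23778539547246 -18.11403944711
[... 2385 characters left out ...]
 248 248 249 248 243 244 247 248 249 250 251 251 248 236]
 [237 238 239 239 237 235 235 235 239 248 251 252 252 251 251 250 249 249 249 250 250 251 251 251 248 236]
 [237 238 239 238 238 237 237 236 239 247 251 251 251 250 250 249 249 249 249 249 250 251 251 252 251 248]
 [238 239 239 238 238 237 237 237 240 248 251 251 250 250 250 249 249 249 249 250 250 251 251 251 249 242]
 [238 239 239 239 238 237 237 238 241 248 251 251 251 250 250 250 249 249 249 250 250 251 251 251 244 218]
 [238 239 240 238 238 238 238 239 243 249 251 251 251 250 250 250 250 250 250 250 251 251 251 250 242 212]
 [240 240 240 239 238 238 238 239 243 249 251 251 251 251 250 250 250 250 250 250 251 251 251 250 246 234]]
```

The plus is within about 1.3 mm of the axis, and the disk plane is the same, so contact should come at TCP z ≈ 0.1844. Now I press.

{"name": "send_rows", "arguments": {
  "motion": [
    {"claw": -1,"slide": [25,0,-10],"delta_rot": [0,-0.14,0]},
    {"claw": -1,"slide": [50,0,-10],"delta_rot": [0,-0.28,0]},
    {"claw": -1,"slide": [75,0,-5],"delta_rot": [0,-0.42,0]},
    {"claw": -1,"slide": [95,0,0],"delta_rot": [0,-0.56,0]},
    {"claw": -1,"slide": [113,0,9],"delta_rot": [0,-0.7,0]}
  ]
}}

```text
time: 20.1
position: [0.4847, -0.2922, 0.238]
tool_rot: [-2.106, -2.198, -0.149]
ft_force: [-0.0, 0.9, 0.4]
grip_width: 0.232
grip_force: 0.0
```

```bash
python3 -c "
from h import *
st();go(.0012,0.0005,.195)"
```

```text
t 20.10 stand tip [  2.6 -97.9 216. ] F [-0.04  0.94  0.4 ] w 0.232 q [-0.1   0.25  0.79  1.64 -0.28  1.42  0.78]
t 20.1 slide [94.7 -1.6 34.1] rot [ 0.006 -0.135 -0.001]
```

{"name": "send_rows", "arguments": {
  "motion": [
    {"claw": -1,"slide": [30,0,5],"delta_rot": [0,-0.14,0]},
    {"claw": -1,"slide": [60,-1,10],"delta_rot": [0,-0.14,0]},
    {"claw": -1,"slide": [95,-1,25],"delta_rot": [0,-0.14,0]},
    {"claw": -1,"slide": [95,-1,34],"delta_rot": [0,-0.14,0]},
    {"claw": -1,"slide": [95,-1,34],"delta_rot": [0,-0.14,0]}
  ]
}}

```text
time: 20.6
position: [0.4783, -0.1921, 0.2149]
tool_rot: [-2.169, -2.27, -0.003]
ft_force: [-0.8, -0.7, -0.3]
grip_width: 0.006
grip_force: 0.0
```

{"name": "send_rows", "arguments": {
  "motion": [
    {"claw": -1,"slide": [0,0,0],"delta_rot": [0,0,0]},
    {"claw": -1,"slide": [0,0,0],"delta_rot": [0,0,0]},
    {"claw": -1,"slide": [0,0,0],"delta_rot": [0,0,0]}
  ]
}}

```text
time: 20.9
position: [0.4789, -0.1954, 0.2157]
tool_rot: [2.177, 2.265, 0.001]
ft_force: [-0.4, -0.6, -0.2]
grip_width: 0.01
grip_force: 0.0
```

```bash
python3 -c "
from h import *
st();go(.0012,.0005,.165)"
```

```text
t 20.90 stand tip [  1.   -0.9 193.7] F [-0.37 -0.61 -0.21] w 0.01 q [-0.36  0.05  0.73  1.84 -0.04  1.26  0.41]
t 20.9 slide [ 1.4  0.2 28.7] rot [ 0.001 -0.    -0.005]
```

{"name": "send_rows", "arguments": {
  "motion": [
    {"claw": -1,"slide": [1,0,8],"delta_rot": [0,0,0]},
    {"claw": -1,"slide": [1,0,15],"delta_rot": [0,0,0]},
    {"claw": -1,"slide": [1,0,20],"delta_rot": [0,0,0]},
    {"claw": -1,"slide": [1,0,25],"delta_rot": [0,0,0]},
    {"claw": -1,"slide": [1,0,27],"delta_rot": [0,0,0]}
  ]
}}

```text
time: 21.4
position: [0.4785, -0.193, 0.1877]
tool_rot: [-2.174, -2.267, 0.0]
ft_force: [-1.4, -1.5, 1.8]
grip_width: 0.006
grip_force: 1.1
```

{"name": "send_rows", "arguments": {
  "motion": [
    {"claw": -1,"slide": [0,0,1],"delta_rot": [0,0,0]},
    {"claw": -1,"slide": [0,0,1],"delta_rot": [0,0,0]},
    {"claw": -1,"slide": [0,0,1],"delta_rot": [0,0,0]}
  ]
}}

```text
time: 21.7
position: [0.4787, -0.1929, 0.1874]
tool_rot: [-2.174, -2.267, -0.001]
ft_force: [-2.0, -0.2, 3.0]
grip_width: 0.006
grip_force: 1.1
```

Contact is expected at 0.1844, so there are 3 mm to go.

{"name": "send_rows", "arguments": {
  "motion": [
    {"claw": -1,"slide": [0,0,1],"delta_rot": [0,0,0]},
    {"claw": -1,"slide": [0,0,1],"delta_rot": [0,0,0]}
  ]
}}

```text
time: 21.9
position: [0.4789, -0.1929, 0.1863]
tool_rot: [-2.174, -2.267, -0.001]
ft_force: [-1.5, -0.8, 1.8]
grip_width: 0.012
grip_force: 1.2
```

{"name": "send_rows", "arguments": {
  "motion": [
    {"claw": -1,"slide": [0,0,1],"delta_rot": [0,0,0]},
    {"claw": -1,"slide": [0,0,1],"delta_rot": [0,0,0]}
  ]
}}

```text
time: 22.1
position: [0.4789, -0.1929, 0.1853]
tool_rot: [-2.174, -2.267, -0.001]
ft_force: [-0.3, -0.9, 2.0]
grip_width: 0.006
grip_force: 1.2
```

{"name": "send_rows", "arguments": {
  "motion": [
    {"claw": -1,"slide": [0,0,0.6],"delta_rot": [0,0,0]},
    {"claw": -1,"slide": [0,0,0.6],"delta_rot": [0,0,0]}
  ]
}}

```text
time: 22.3
position: [0.4789, -0.1929, 0.1847]
tool_rot: [-2.174, -2.267, -0.001]
ft_force: [-1.2, -1.8, 1.9]
grip_width: 0.005
grip_force: 1.2
```

{"name": "send_rows", "arguments": {
  "motion": [
    {"claw": -1,"slide": [0,0,0.7],"delta_rot": [0,0,0]},
    {"claw": -1,"slide": [0,0,0.7],"delta_rot": [0,0,0]}
  ]
}}

```text
time: 22.5
position: [0.4789, -0.1929, 0.1841]
tool_rot: [-2.174, -2.267, -0.001]
ft_force: [-1.4, -1.1, 4.0]
grip_width: 0.001
grip_force: 2.0
```

{"name": "send_rows", "arguments": {
  "motion": [
    {"claw": -1,"slide": [0,0,0.5],"delta_rot": [0,0,0]},
    {"claw": -1,"slide": [0,0,0.5],"delta_rot": [0,0,0]}
  ]
}}

```text
time: 22.7
position: [0.4789, -0.1929, 0.1838]
tool_rot: [-2.174, -2.267, -0.002]
ft_force: [-1.2, -0.7, 5.4]
grip_width: 0.006
grip_force: 2.8
```

{"name": "send_rows", "arguments": {
  "motion": [
    {"claw": -1,"slide": [0,0,0.4],"delta_rot": [0,0,0]},
    {"claw": -1,"slide": [0,0,0.4],"delta_rot": [0,0,0]},
    {"claw": -1,"slide": [0,0,0.4],"delta_rot": [0,0,0]},
    {"claw": -1,"slide": [0,0,0.4],"delta_rot": [0,0,0]},
    {"claw": -1,"slide": [0,0,0.4],"delta_rot": [0,0,0]}
  ]
}}

```text
time: 23.2
position: [0.4789, -0.1929, 0.1836]
tool_rot: [-2.174, -2.267, -0.002]
ft_force: [-2.6, 0.2, 5.9]
grip_width: 0.004
grip_force: 3.3
```

{"name": "send_rows", "arguments": {
  "motion": [
    {"claw": -1,"slide": [0,0,-4],"delta_rot": [0,0,0]},
    {"claw": -1,"slide": [0,0,-15],"delta_rot": [0,0,0]},
    {"claw": -1,"slide": [0,0,-40],"delta_rot": [0,0,0]},
    {"claw": -1,"slide": [0,0,-70],"delta_rot": [0,0,0]},
    {"claw": -1,"slide": [-40,0,-70],"delta_rot": [0,0,0]}
  ]
}}

```text
time: 23.7
position: [0.4843, -0.2278, 0.2569]
tool_rot: [2.161, 2.277, 0.013]
ft_force: [0.7, 0.2, -1.1]
grip_width: 0.005
grip_force: 0.0
```

{"name": "send_rows", "arguments": {
  "motion": [
    {"claw": -1,"slide": [-40,0,0],"delta_rot": [0,0,0]},
    {"claw": -1,"slide": [-80,0,0],"delta_rot": [0,0,0]},
    {"claw": -1,"slide": [-120,0,0],"delta_rot": [0,0.1,0]},
    {"claw": -1,"slide": [-140,0,0],"delta_rot": [0,0.23,0]},
    {"claw": -1,"slide": [-140,0,0],"delta_rot": [0,0.35,0]}
  ]
}}

```text
time: 24.2
position: [0.4859, -0.3754, 0.2527]
tool_rot: [-1.985, -2.065, -0.355]
ft_force: [-0.1, 0.2, -0.6]
grip_width: 0.005
grip_force: 0.0
```

Run:
```python
from meas import *
for _ in range(4): ctrl.get_image("side")
st();w=grab("wrist");pr=proj(w,W(0,0,.0645));print(pr,proj(w,W(0,.013,.176)))
x,y=map(int,pr)
for s in sub(w,x-14,y-12,x+16,y+13,100):
    p=(sum(s["x"])/2,sum(s["y"])/2);o=onz(w,p,.0645)-P0;print(s,"plus mm",o@ex*1e3,o@ey*1e3)
ct=proj(w,W(0,.013,.176))
for s in sub(w,int(ct[0])-30,max(int(ct[1])-10,0),int(ct[0])+30,int(ct[1])+15,70):print("cap",s["x"],s["y"],s["A"])
b=grab("side");g=cv2.cvtColor(b["color"],cv2.COLOR_BGR2GRAY)
print("side cap col",g[222:262:2,355],proj(b,W(0,0,.176)))
b2=np.load("b2.npy",allow_pickle=True).item();print(cv2.cvtColor(b2["color"],cv2.COLOR_BGR2GRAY)[222:262:2,355])
```

```text
t 24.40 stand tip [   0.7 -178.6  230.2] F [0.5  0.99 0.76] w 0.004 q [ 0.2   0.52  0.8   1.37 -0.55  1.71  1.04]
[318.2957065  110.91843124] [317.73225762  24.64633578]
{'x': (311.44, 326.31), 'y': (105.19, 117.06), 'c': (319.47, 110.14), 'A': 49.5} plus mm 0.585495028978446 -0.21943967515117696
cap (303.19, 336.06) (26.06, 38.56) 307.6
side cap col [ 37  42  40  48  52  45  43  42 106 150 148 149 149 152 152 181 179 160
 173 172] [355.09212453 232.01344363]
[ 31  34  30  45  49  40  41  43 103 146 148 147 147 145 146 176 177 164
 165 168]
```

The plunger is back up (same side profile as before), the plus is centred within about 1 mm and the robot is clear. I hand the job in.

```bash
python3 -c "
from bench import ctrl
print(ctrl.close_job())"
```

```text
the job is handed in; nothing more can be done
None
```

The job is handed in with no verdict returned: strap shut, ring mark then plus mark each pressed at about 4 N on the disk, plunger up, and the carrier standing about 1 mm from centre at the plus mark.

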